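# Put the breakfast clips and butter spreaders away

## Task

Put the breakfast things on the shelf away: drape every navy bag clip over the chrome rail so that it straddles the bar and hangs there tab up, and stand every butter spreader in the white holder, handle fully down in a well and blade up. Leave the butter dish, the cruet and the spice grinder alone, and let everything come to rest.

Things in the scene. Friction and masses are not known exactly. Their poses are not given: they have to be found in the camera images.
- rail: Fixed chrome rail standing on the shelf: one straight round bar 12 mm thick and about 300 mm long, level, on a post at each end. Origin: on the shelf under the middle of the bar. Its y axis runs along the bar, z up. Place and yaw differ from start to start.
- rail_mid (a point): Middle of the rail's bar, on its axis, 100 mm above the shelf; axes as the rail's (y along the bar). 110 mm to either side of it along the bar are free of posts.
- holder: Fixed white stoneware block, 56 (x) x 160 (y) x 70 (z) mm, with three square wells in a row along its y axis, open at the top, 24 mm wide (handles go in squarely with 4 mm to spare on each side) and 62 mm deep (well floor 8 mm above the shelf). Origin: centre of its underside, z up. Place and yaw differ from start to start.
- holder_hole0 (a point): Centre of the mouth of the holder's well at y = -52 mm of the holder, 70 mm above the shelf.
- holder_hole1 (a point): Centre of the mouth of the holder's well at y = 0 mm of the holder, 70 mm above the shelf.
- holder_hole2 (a point): Centre of the mouth of the holder's well at y = 52 mm of the holder, 70 mm above the shelf.
- clip1: Navy rigid plastic bag clip, 40 g: an upside-down U with a tab on top, standing on its feet at the start. Origin midway between the feet; z up through the tab. Legs: plates 5 (x) x 44 (y) x 46 mm high, 30 mm clear gap along x; channel along y. Bridge z = 46 to 52 mm. Tab 10 (x) x 30 (y) mm, z = 52 to 72 mm: grip it. Centre of mass below the bridge: hangs steadily. May be absent (None).
- clip2: Navy rigid plastic bag clip, 40 g: an upside-down U with a tab on top, standing on its feet at the start. Origin midway between the feet; z up through the tab. Legs: plates 5 (x) x 44 (y) x 46 mm high, 30 mm clear gap along x; channel along y. Bridge z = 46 to 52 mm. Tab 10 (x) x 30 (y) mm, z = 52 to 72 mm: grip it. Centre of mass below the bridge: hangs steadily. May be absent (None).
- clip3: Navy rigid plastic bag clip, 40 g: an upside-down U with a tab on top, standing on its feet at the start. Origin midway between the feet; z up through the tab. Legs: plates 5 (x) x 44 (y) x 46 mm high, 30 mm clear gap along x; channel along y. Bridge z = 46 to 52 mm. Tab 10 (x) x 30 (y) mm, z = 52 to 72 mm: grip it. Centre of mass below the bridge: hangs steadily. May be absent (None).
- clip4: Navy rigid plastic bag clip, 40 g: an upside-down U with a tab on top, standing on its feet at the start. Origin midway between the feet; z up through the tab. Legs: plates 5 (x) x 44 (y) x 46 mm high, 30 mm clear gap along x; channel along y. Bridge z = 46 to 52 mm. Tab 10 (x) x 30 (y) mm, z = 52 to 72 mm: grip it. Centre of mass below the bridge: hangs steadily. May be absent (None).
- spreader1: Butter spreader, 160 mm, 40 g, flat on the shelf at the start, blade away from the robot. Origin: underside, mid-length; x from handle to blade, z up. Wooden handle 16 x 16 mm, x = -80 to +30 mm, brass band at its blade end; steel blade 26 wide, 5 thick, x = +30 to +80 mm, at mid-height of the handle. Centre of mass within 25 mm of the origin. May be absent (None).
- spreader1_butt (a point): Centre of the butt end face of that spreader's handle: x = -80 mm, 8 mm above the underside; axes as the spreader's. May be absent.
- spreader2: Butter spreader, 160 mm, 40 g, flat on the shelf at the start, blade away from the robot. Origin: underside, mid-length; x from handle to blade, z up. Wooden handle 16 x 16 mm, x = -80 to +30 mm, brass band at its blade end; steel blade 26 wide, 5 thick, x = +30 to +80 mm, at mid-height of the handle. Centre of mass within 25 mm of the origin. May be absent (None).
- spreader2_butt (a point): Centre of the butt end face of that spreader's handle: x = -80 mm, 8 mm above the underside; axes as the spreader's. May be absent.
- spreader3: Butter spreader, 160 mm, 40 g, flat on the shelf at the start, blade away from the robot. Origin: underside, mid-length; x from handle to blade, z up. Wooden handle 16 x 16 mm, x = -80 to +30 mm, brass band at its blade end; steel blade 26 wide, 5 thick, x = +30 to +80 mm, at mid-height of the handle. Centre of mass within 25 mm of the origin. May be absent (None).
- spreader3_butt (a point): Centre of the butt end face of that spreader's handle: x = -80 mm, 8 mm above the underside; axes as the spreader's. May be absent.
- butter_dish: White and blue ceramic butter dish, cover on, 90 x 170 mm, 78 mm high, loose; to be left alone. Origin: centre of its underside.
- cruet: Empty glass cruet, 70 mm across, 160 mm tall, loose; to be left alone. Origin: centre of its underside.
- grinder: Steel spice grinder, 52 mm across, 152 mm tall, loose; to be left alone. Origin: centre of its underside.

How it is judged:
At the end, for the whole second after the job is handed in: Every clip present rests astride the rail's bar (within 16 mm across, 125 mm of the middle along it, tab up within 0.4 rad, channel along the bar within 0.35 rad); every spreader present stands in a well, butt under 30 mm above the shelf, blade up within 0.5 rad; all at rest (x of clip1 in the frame of rail_mid between -0.016 and 0.016 m and y of clip1 in the frame of rail_mid between -0.125 and 0.125 m and z of clip1 in the frame of rail_mid between -0.05 and -0.03 m and angle between each of clip1, clip2, clip3, clip4's own z axis and vertical below 0.4 rad and angle between the y axis of each of clip1, clip2, clip3, clip4 and the y axis of rail_mid, either way round below 0.35 rad and linear speed of each of clip1, clip2, clip3, clip4, spreader1, spreader2, spreader3 below 0.02 m/s and x of clip2 in the frame of rail_mid between -0.016 and 0.016 m and y of clip2 in the frame of rail_mid between -0.125 and 0.125 m and z of clip2 in the frame of rail_mid between -0.05 and -0.03 m and x of clip3 in the frame of rail_mid between -0.016 and 0.016 m and y of clip3 in the frame of rail_mid between -0.125 and 0.125 m and z of clip3 in the frame of rail_mid between -0.05 and -0.03 m and x of clip4 in the frame of rail_mid between -0.016 and 0.016 m and y of clip4 in the frame of rail_mid between -0.125 and 0.125 m and z of clip4 in the frame of rail_mid between -0.05 and -0.03 m and x of spreader1_butt in the frame of holder between -0.02 and 0.02 m and y of spreader1_butt in the frame of holder between -0.072 and 0.072 m and z of spreader1_butt in the frame of holder between 0 and 0.03 m and angle between each of spreader1, spreader2, spreader3's own x axis and vertical below 0.5 rad and x of spreader2_butt in the frame of holder between -0.02 and 0.02 m and y of spreader2_butt in the frame of holder between -0.072 and 0.072 m and z of spreader2_butt in the frame of holder between 0 and 0.03 m and x of spreader3_butt in the frame of holder between -0.02 and 0.02 m and y of spreader3_butt in the frame of holder between -0.072 and 0.072 m and z of spreader3_butt in the frame of holder between 0 and 0.03 m); the robot touches nothing.
It fails at once if the butter dish is shifted by more than 25 mm or tipped over (distance of butter_dish from where it was at the start of the episode above 0.025 m or angle between butter_dish's own z axis and vertical above 0.35 rad).
It fails at once if the cruet is shifted by more than 25 mm or tipped over (distance of cruet from where it was at the start of the episode above 0.025 m or angle between cruet's own z axis and vertical above 0.35 rad).
It fails at once if the spice grinder is shifted by more than 25 mm or tipped over (distance of grinder from where it was at the start of the episode above 0.025 m or angle between grinder's own z axis and vertical above 0.35 rad).
Of clip1, clip2, clip3, clip4 only 3 to 4 are there at a start; the rules pass over those that are not, and their reading is None.
Of spreader1, spreader2, spreader3 only 2 to 3 are there at a start; the rules pass over those that are not, and their reading is None.
At some moment in a run one of spreader1, spreader2, spreader3 may be knocked a few centimetres aside while the robot is not near it.
It also fails if it takes over 210 s, if anything falls off the work surface, if the arm or the gripper's body presses on something with over 40 N, if the wrist force passes 120 N, or if a joint passes its speed limit or range.

## Robot

A 6-joint arm with a two-finger parallel gripper is mounted at the origin on the work surface. World frame = base frame: x ahead of the robot, y to its left, z up, the work surface at z = 0. Lengths are in m, angles in rad, forces in N, time in s.
With the tool pointing down it reaches from about 0.35 to 0.775 m from the base axis. Payload 7.3 kg.
Tool frame: the origin (TCP) lies at the very end of the fingers, on their centre line; the grasp point (between the pads) lies 19 mm behind it; z points along the fingers, y is the direction in which the jaws open and shut (so a half turn about z gives the same grasp; the last joint's range is limited). The gripper opens to 92 mm and grips with 3 to 60 N. Pads are 19 mm wide; open, the fingers measure 130 mm over their backs; the gripper's body (75 mm by 190 mm) begins 47 mm behind the grasp point.
Start: joints at [-1.301, 0.342, 1.524, -0, 1.275, -0.146], TCP at [0.212, -0.48, 0.194] pointing down, gripper open.
Joint ranges: [-2.53, 2.53], [-0.77, 2.02], [0.04, 2.7], [-1, 4.14], [0.28, 2.66], [-3.11, 3.11]. Speed limits (rad/s): [2.57, 2.57, 3.14, 3.14, 3.14, 3.14].

## Interface

Orientations are given as [roll, pitch, yaw] about the fixed x, y, z axes, in that order (R = Rz(yaw) Ry(pitch) Rx(roll)).
In Python, from cell import robot gives the robot as it stands.
- The arm moves only by the tool apply_moves, never from a script. Its argument "plan" is a list of rows, each an object of numbers: "tx", "ty", "tz": the shift along the tool's x, y, z in m; "yaw": the turn about the tool's z in rad; "grip": the opening, from -1 (shut) to 1 (fully open), so that 0 is half open. In form: [{"tx": .., "ty": .., "tz": .., "yaw": .., "grip": ..}, ...]. A call has 1 to 8 rows; each row is the pose to reach, as a shift and turn from the pose commanded when the call began, along the tool's axes at that moment; what a row does not reach only later rows make up. A row lasts 1/8 s, in which the tool goes at most 62.5 mm and 10.7 degrees, less where a joint would pass 70% of its speed; a pose out of reach is approached as far as the arm can. A call with a gripper value outside its range is refused whole. The fingers move at their own pace and stop on an object; "force" is the grip in N (left out, the last holds). Time passes only in rows, so rows that repeat a pose let the fingers close. It gives the time, the measured TCP pose, the force and the opening at its end, in the units of the state.
- robot.observe(): the state, without advancing time (a new reading comes with each control period).
- robot.read_camera(name): name is "scene" or "top" or "wrist"; returns (picture, depth): 480x640x3 uint8, red, green, blue; 480x640 float32, m along the optical axis (not along the pixel's ray), 0 where there is no reading.
- robot.get_calibration(name): a dict with "camera_matrix" (3x3 intrinsics, pixels), "k1" (the pictures are not rectified: a ray, as slopes to the right and down, at radius r is drawn at 1 + k1 r^2 times it, then the intrinsics apply), "R" (3x3) and "t" (3): a world point X has camera coordinates R X + t. Camera axes: x right, y down, z forward; pixel columns grow to the right and rows downward; lengths in m; the calibration is good to about 2 mm. A picture is of the moment at which its call begins: read the wrist's pose just before it. get_calibration takes no time and is no camera call; for the wrist camera it gives the pose at the moment of the call.
- robot.hand_in(): hands the job in, once; it reports no verdict.
Trained networks look in the newest picture that a camera, given by its name, has taken for a name from the list of things; names that differ only in an ending like _2 or _b are one class to them, and where a whole thing is asked for, a point or a joint stands for the part that bears it (a point fixed in the world has none). Each returns a list of dicts, best first, with "confidence" (0 to 1); they miss things now and then, are a little off and sometimes report something else, mostly with a low value. They report only what shows in the picture. A call takes as long as a camera call.
- robot.outline_of(label, camera): "region" (480x640 bool, what is visible of it) and "pixel" ([row, column] in pixels, amid what is visible of it).
- robot.tip_of(label, camera): "pixel" ([row, column] in pixels: a listed point, or the origin of a listed thing).
The state is a dict: "time": time; "qpos": joint angles; "qvel": joint speeds; "joint_efforts": joint torques, N m; "tool_pos": TCP position; "tool_rot": TCP orientation; "contact_force": force on the tool from outside, world axes, zero at the start; "torque": the same for the moment, N m; "opening": finger opening in m.
Only numpy, scipy, OpenCV 4.12 (cv2) and the standard library are available. Lean on these libraries where they do the work, as an engineer would, in place of code of your own. Each camera call takes 0.05 s, during which the arm holds its last target.

## Working session

There is one attempt and no reset: what is moved stays moved. The work goes in short steps, Python scripts to look and compute and a tool call to move; the robot and the scene stay as the last step left them, time stands still between calls to the robot, and variables do not carry over. Pictures are saved under pics/ and viewed, and the job is handed in when it is done.

Besides the shell and the picture viewer there is one more tool, called after ">>>" as a command line: name --argument value ..., lists and objects as JSON in quotes. apply_moves: Moves the arm, as the interface text tells. Its arguments: {"type":"object","properties":{"plan":{"type":"array","items":{"type":"object","properties":{"tx":{"type":"number"},"ty":{"type":"number"},"tz":{"type":"number"},"yaw":{"type":"number"},"grip":{"type":"number"}}}},"force":{"type":"number"}},"required":["plan"]}

```bash
ls -la; mkdir -p pics
python3 - <<'E'
from cell import robot
import cv2
print(robot.observe())
for n in ["scene","top","wrist"]:
    p,d=robot.read_camera(n); cv2.imwrite(f"pics/{n}0.png",p[:,:,::-1]); 
    c=robot.get_calibration(n); print(n,c)
E
```

```text
total 12
drwxr-xr-x  3 agent agent 4096 Dec  6 13:13 .
drwxr-xr-x 23 root  root  4096 Dec  6 13:13 ..
drwxr-xr-x  2 agent agent 4096 Dec  6 13:13 pics
{'time': 0.0, 'qpos': array([-1.30098165e+00,  3.42721334e-01,  1.52502231e+00,  1.42584402e-05,
        1.27538197e+00, -1.45965755e-01]), 'qvel': array([ 6.52912636e-04, -7.19057176e-05, -4.66463991e-04,  6.26009126e-04,
        1.00484573e-03, -2.39385980e-03]), 'joint_efforts': array([ 1.29920056e-03, -4.31239700e+01, -2.44216776e+01,  7.20106484e-02,
        5.58114436e-02, -1.31372199e-04]), 'tool_pos': array([ 0.21196851, -0.47981023,  0.19314387]), 'tool_rot': array([-3.14007798e+00, -2.36455579e-04,  4.15776091e-01]), 'contact_force': array([ 0.54725357,  0.54602677, -0.62193137]), 'torque': array([-0.0084026 ,  0.06358748,  0.01346515]), 'opening': 0.09208957367058104}
scene {'camera_matrix': array([[450.54088228,   0.        , 318.56558338],
       [  0.        , 450.54088228, 242.16474501],
       [  0.        ,   0.        ,   1.        ]]), 'k1': -0.08056949508373168, 'R': array([[ 0.54766219,  0.83669601,  0.0024306 ],
 
[... 268 characters left out ...]
922],
       [  0.        ,   0.        ,   1.        ]]), 'k1': -0.020451078990686797, 'R': array([[ 0.02032067, -0.99979086,  0.00230399],
       [-0.99792985, -0.02042338, -0.06098275],
       [ 0.06101705, -0.00106001, -0.99813616]]), 't': array([0.05329756, 0.58984871, 1.18729542])}
wrist {'camera_matrix': array([[410.53928445,   0.        , 318.61665104],
       [  0.        , 410.53928445, 241.51650961],
       [  0.        ,   0.        ,   1.        ]]), 'k1': -0.009070075131607867, 'R': array([[ 0.40393235, -0.91478757, -0.00153472],
       [-0.87039701, -0.3848465 ,  0.30708665],
       [-0.28150969, -0.12270642, -0.95168032]]), 't': array([-0.524737  , -0.03851661,  0.39162794])}
```

View pics/scene0.png

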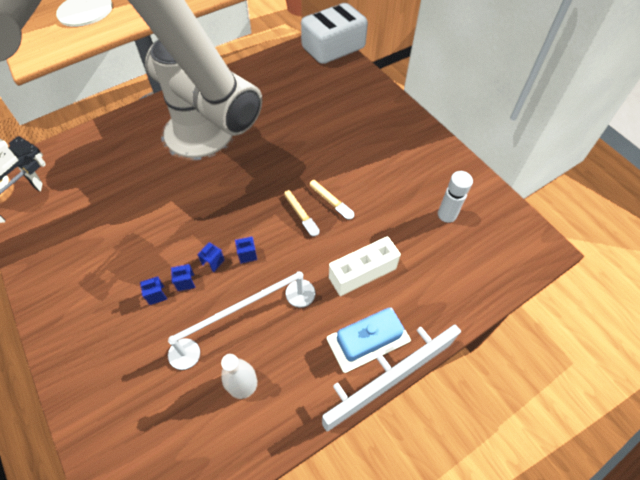

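View pics/top0.png

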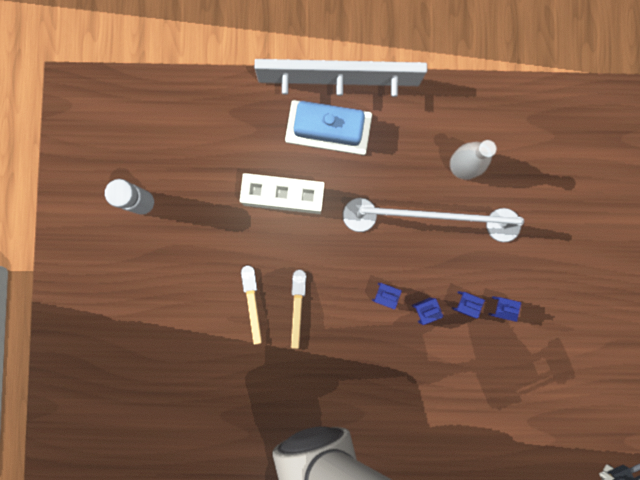

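View pics/wrist0.png

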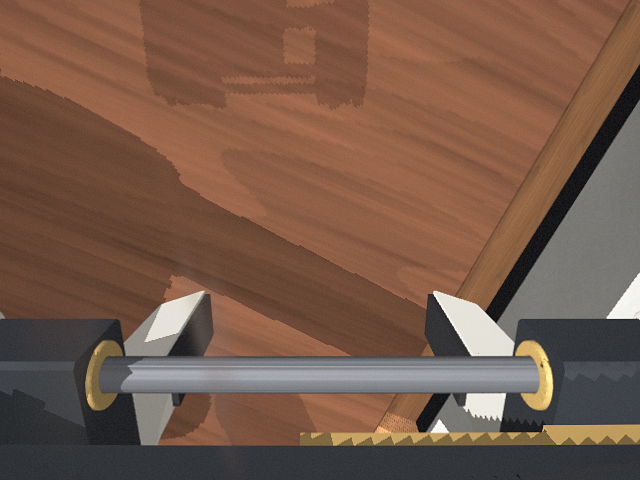

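The pictures show four clips (top rows 295-312, cols 388-508), two spreaders (cols 253 and 298, rows 270-345), the rail (row 215, cols 360-505) and the holder (row 193, col 282). Next I'll measure them with depth.

```bash
cat > h.py <<'E'
from cell import robot
import numpy as np, cv2
def cloud(name,world=True):
    c0=robot.get_calibration(name); p,d=robot.read_camera(name)
    K=c0["camera_matrix"]; v,u=np.mgrid[0:480,0:640]
    pts=np.stack([u.ravel(),v.ravel()],1).astype(np.float64)[:,None]
    n=cv2.undistortPoints(pts,K,np.array([c0["k1"],0,0,0.])).reshape(480,640,2)
    P=np.dstack([n[...,0]*d,n[...,1]*d,d]); W=(P-c0["t"])@c0["R"]
    W[d==0]=np.nan
    return p,d,W
def px(name,X):
    c=robot.get_calibration(name)
    r,_=cv2.projectPoints(np.atleast_2d(np.asarray(X,float)),cv2.Rodrigues(c["R"])[0],c["t"],c["camera_matrix"],np.array([c["k1"],0,0,0.])); return r.reshape(-1,2)
E
python3 - <<'E'
from h import *
np.set_printoptions(precision=4,suppress=True)
for cam in ["top","scene"]:
    p,d,W=cloud(cam)
    print(cam,"table z", np.nanmedian(W[...,2]))
    for l in ["rail","holder","clip1","spreader1","butter_dish","cruet","grinder"]:
        for o in robot.outline_of(l,cam):
            m=cv2.erode(o["region"].astype(np.uint8),np.ones((2,2)))>0
            Q=W[m]; Q=Q[np.isfinite(Q[:,0])]
            if len(Q)<4: print(l,o["confidence"],o["pixel"],"few"); continue
            zm=np.percentile(Q[:,2],98)
            top=Q[Q[:,2]>zm-0.012]
            (cx,cy),(w,h),a=cv2.minAreaRect((top[:,:2]*1000).astype(np.float32))
            print(l,"%.2f"%o["confidence"],o["pixel"],"n",len(Q),"z98 %.3f"%zm,"med",np.median(Q,0),"toprect %.1f %.1f  %.1f x %.1f ang %.1f"%(cx,cy,w,h,a))
E
```

```text
top table z 0.0011836145144170757
rail 0.60 [221.0, 430.4] n 2257 z98 0.111 med [ 0.6234 -0.1591  0.015 ] toprect 626.4 -179.1  313.3 x 14.4 ang 87.2
holder 0.97 [192.5, 278.4] n 2487 z98 0.076 med [0.6679 0.1301 0.0702] toprect 668.9 129.4  159.7 x 56.4 ang 84.6
clip1 0.97 [308.7, 427.5] n 442 z98 0.076 med [ 0.441  -0.1644  0.0543] toprect 439.7 -166.9  10.6 x 30.0 ang 24.0
clip1 0.61 [295.4, 389.2] n 402 z98 0.076 med [ 0.4685 -0.0847  0.0545] toprect 468.4 -84.0  29.4 x 9.8 ang 70.6
clip1 0.56 [309.3, 508.1] n 397 z98 0.076 med [ 0.4467 -0.3203  0.055 ] toprect 446.6 -322.0  30.6 x 10.0 ang 77.6
clip1 0.56 [302.6, 468.3] n 420 z98 0.077 med [ 0.4529 -0.2467  0.0546] toprect 453.8 -249.3  30.8 x 10.0 ang 69.2
clip1 0.41 [194.3, 282.8] n 2435 z98 0.076 med [0.6684 0.1296 0.0703] toprect 668.9 129.3  159.4 x 56.4 ang 84.6
spreader1 0.93 [297.0, 252.0] n 632 z98 0.022 med [0.4565 0.187  0.0153] toprect 442.3 186.4  157.0 x 24.0 ang 10.0
spreader1 0.73 [301.2, 298.0] n 643 z98 0.021 med [0.4508 0.0946 0.0152] toprect 435.1 92.4  157.1 x 24.7 ang 0.4
spreader1 0.30 [157.7, 469.9] n 115
[... 1497 characters left out ...]
 11.3
spreader1 0.75 [216.7, 300.7] n 329 z98 0.019 med [0.4499 0.0939 0.0131] toprect 438.3 96.0  22.7 x 155.2 ang 85.6
butter_dish 0.60 [339.5, 368.4] n 2842 z98 0.076 med [0.827  0.0256 0.06  ] toprect 829.2 37.4  121.3 x 85.2 ang 82.8
cruet 0.81 [376.4, 237.3] n 1158 z98 0.161 med [ 0.7594 -0.2488  0.0939] toprect 746.0 -249.0  26.9 x 25.5 ang 60.5
cruet 0.61 [312.2, 219.8] n 1881 z98 0.107 med [ 0.6279 -0.2185  0.012 ] toprect 626.7 -179.5  309.2 x 12.2 ang 86.9
grinder 0.61 [199.4, 456.3] n 1030 z98 0.154 med [0.6598 0.409  0.0985] toprect 652.0 424.1  45.2 x 47.8 ang 21.2
grinder 0.55 [265.4, 363.0] n 2096 z98 0.072 med [0.6809 0.1205 0.066 ] toprect 669.0 127.6  157.7 x 57.3 ang 85.2
```

```bash
cat > go.py <<'E'
# python3 go.py x y z yawdeg  [x y z yaw ...] in mm/deg -> tool deltas from measured pose
import sys; from h import *
from scipy.spatial.transform import Rotation as R
s=robot.observe(); T=R.from_euler("xyz",s["tool_rot"]); 
y0=np.degrees(s["tool_rot"][2]); a=list(map(float,sys.argv[1:]))
print("t %.2f pos %s rot %s open %.1f F %s q %s"%(s["time"],np.round(s["tool_pos"]*1000,1),np.round(np.degrees(s["tool_rot"]),2),s["opening"]*1000,np.round(s["contact_force"],1),np.round(s["qpos"],2)))
for i in range(0,len(a),4):
    d=np.array(a[i:i+3])/1000-s["tool_pos"]
    Ry=R.from_euler("xyz",[np.pi,0,np.radians(y0)])
    t=Ry.inv().apply(d); dy=-(a[i+3]-y0); dy=(dy+180)%360-180
    print("tx %.4f ty %.4f tz %.4f yaw %.3f"%(*t,np.radians(dy)))
E
python3 go.py 446.6 -322.8 120 78 446.6 -322.8 55 78
```

```text
t 0.95 pos [ 212.1 -480.3  193.9] rot [179.99   0.    23.82] open 91.9 F [ 0.3 -0.2 -0.2] q [-1.3   0.34  1.52  0.    1.28 -0.15]
tx 0.2782 ty -0.0493 tz 0.0739 yaw -0.946
tx 0.2782 ty -0.0493 tz 0.1389 yaw -0.946
```

>>> apply_moves --plan '[{"tx": 0.06,"ty": -0.01,"tz": 0.02,"yaw": -0.18,"grip": 0},{"tx": 0.12,"ty": -0.02,"tz": 0.04,"yaw": -0.36,"grip": 0},{"tx": 0.18,"ty": -0.03,"tz": 0.06,"yaw": -0.54,"grip": 0},{"tx": 0.24,"ty": -0.04,"tz": 0.074,"yaw": -0.72,"grip": 0},{"tx": 0.278,"ty": -0.049,"tz": 0.074,"yaw": -0.9,"grip": 0},{"tx": 0.278,"ty": -0.049,"tz": 0.074,"yaw": -0.946,"grip": 0},{"tx": 0.278,"ty": -0.049,"tz": 0.074,"yaw": -0.946,"grip": 0},{"tx": 0.278,"ty": -0.049,"tz": 0.074,"yaw": -0.946,"grip": 0}]' --force 15

```text
time: 1.95
tool_pos: [0.4463, -0.3235, 0.1199]
tool_rot: [3.142, 0.0, 1.36]
contact_force: [0.2, -0.1, 0.0]
opening: 0.0462
```

```bash
python3 go.py 446.6 -322.8 120 78 446.6 -322.8 55 78
python3 - <<'E'
from h import *
p,d=robot.read_camera("wrist"); cv2.imwrite("pics/w1.png",p[:,:,::-1])
E
```

```text
t 1.95 pos [ 446.3 -323.5  119.9] rot [1.800e+02 1.000e-02 7.793e+01] open 46.2 F [ 0.2 -0.1  0. ] q [-0.77  0.46  1.56 -0.    1.12 -0.56]
tx 0.0008 ty 0.0001 tz -0.0001 yaw -0.001
tx 0.0008 ty 0.0001 tz 0.0649 yaw -0.001
```

View pics/w1.png

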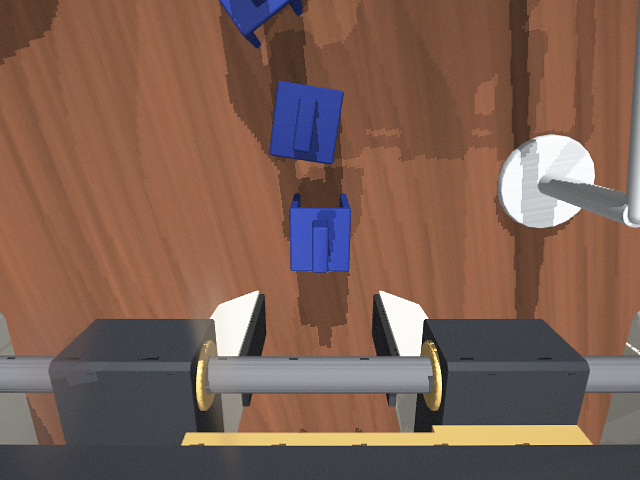

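The tab sits centred between the fingers (col 320) and is aligned with them. I'll descend, grip and lift.

>>> apply_moves --plan '[{"tx": 0.001,"tz": 0.035,"grip": 0},{"tx": 0.001,"tz": 0.065,"grip": 0},{"tx": 0.001,"tz": 0.065,"grip": -1},{"tx": 0.001,"tz": 0.065,"grip": -1},{"tx": 0.001,"tz": 0.065,"grip": -1},{"tx": 0.001,"tz": 0.065,"grip": -1},{"tx": 0.001,"tz": 0.01,"grip": -1},{"tx": 0.001,"tz": -0.05,"grip": -1}]' --force 15

```text
schema error: expected keys tx, ty, tz, yaw, grip
```

```bash
python3 go.py 621.8 -263.3 180 87 621.8 -263.3 120 87
python3 - <<'E'
from h import *
p,d=robot.read_camera("wrist"); cv2.imwrite("pics/w2.png",p[:,:,::-1])
E
```

```text
t 2.00 pos [ 446.2 -323.6  119.9] rot [1.7999e+02 1.0000e-02 7.7920e+01] open 46.2 F [-1.4 -0.3 -0.2] q [-0.77  0.46  1.56 -0.    1.12 -0.56]
tx 0.0957 ty 0.1590 tz -0.0601 yaw -0.158
tx 0.0957 ty 0.1590 tz -0.0001 yaw -0.158
```

View pics/w2.png

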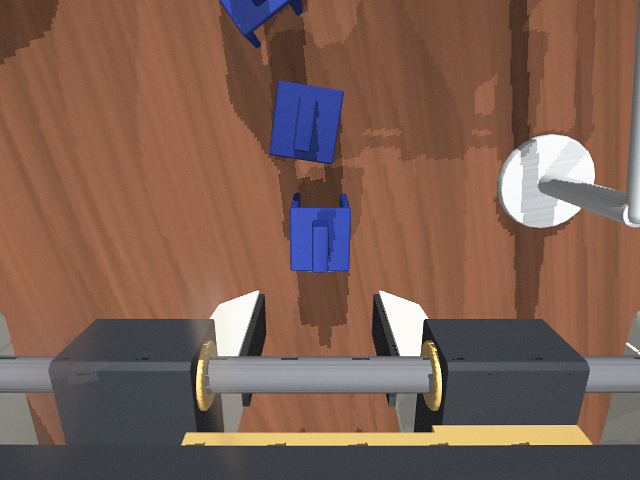

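The call was refused because it needs all the keys, and the picture is unchanged. Sending it again.

>>> apply_moves --plan '[{"tx": 0.001,"ty": 0,"tz": 0.035,"yaw": 0,"grip": 0},{"tx": 0.001,"ty": 0,"tz": 0.065,"yaw": 0,"grip": 0},{"tx": 0.001,"ty": 0,"tz": 0.065,"yaw": 0,"grip": -1},{"tx": 0.001,"ty": 0,"tz": 0.065,"yaw": 0,"grip": -1},{"tx": 0.001,"ty": 0,"tz": 0.065,"yaw": 0,"grip": -1},{"tx": 0.001,"ty": 0,"tz": 0.065,"yaw": 0,"grip": -1},{"tx": 0.001,"ty": 0,"tz": 0.01,"yaw": 0,"grip": -1},{"tx": 0.001,"ty": 0,"tz": -0.05,"yaw": 0,"grip": -1}]' --force 15

```text
time: 3.05
tool_pos: [0.4464, -0.3218, 0.171]
tool_rot: [-3.14, -0.001, 1.362]
contact_force: [0.5, -1.5, -0.1]
opening: 0.0003
```

```bash
python3 go.py 621.8 -263.3 180 87 621.8 -263.3 120 87
python3 - <<'E'
from h import *
p,d=robot.read_camera("wrist"); cv2.imwrite("pics/w3.png",p[:,:,::-1])
E
```

```text
t 3.05 pos [ 446.4 -321.8  171. ] rot [-1.7993e+02 -4.0000e-02  7.8020e+01] open 0.3 F [ 0.5 -1.5 -0.1] q [-0.76  0.41  1.49 -0.    1.25 -0.55]
tx 0.0936 ty 0.1594 tz -0.0090 yaw -0.157
tx 0.0936 ty 0.1594 tz 0.0510 yaw -0.157
```

View pics/w3.png

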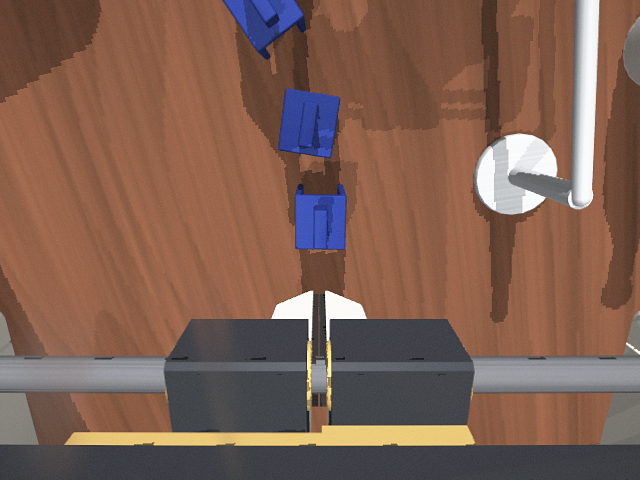

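The jaws closed on nothing (opening 0.3 mm) and the clip is still standing at (222, 320). I'll check the geometry.

```bash
cat > clips.py <<'E'
import sys; from h import *
for cam in sys.argv[1:]:
    p,d,W=cloud(cam)
    hsv=cv2.cvtColor(p,cv2.COLOR_RGB2HSV)
    m=((hsv[...,0]>112)&(hsv[...,0]<130)&(hsv[...,1]>120)&(W[...,2]>0.02)).astype(np.uint8)
    n,lab,st,ce=cv2.connectedComponentsWithStats(m)
    for i in range(1,n):
        if st[i,4]<40: continue
        Q=W[lab==i]; z=np.percentile(Q[:,2],97); t=Q[Q[:,2]>z-0.012]
        (cx,cy),(w,h),a=cv2.minAreaRect((t[:,:2]*1000).astype(np.float32))
        if w<h: w,h,a=h,w,a+90
        a=(a)%180
        print(cam,"px",np.round(ce[i]),"ztop %.1f"%(z*1000),"tab %.1f %.1f  %.0fx%.0f  clipyaw %.1f"%(cx,cy,w,h,a-90))
E
python3 clips.py top wrist scene
python3 - <<'E'
from h import *
s=robot.observe(); print(px("wrist",[s["tool_pos"]]))
E
```

```text
top px [387. 296.] ztop 75.2 tab 468.4 -84.0  30x10  clipyaw -19.4
top px [470. 305.] ztop 75.6 tab 453.9 -248.8  30x10  clipyaw -20.8
top px [507. 309.] ztop 75.5 tab 446.5 -322.4  32x10  clipyaw -12.4
top px [428. 311.] ztop 76.5 tab 439.5 -166.9  31x11  clipyaw 22.1
wrist px [258.  17.] ztop 72.0 tab 442.6 -173.7  15x10  clipyaw 22.9
wrist px [301. 118.] ztop 72.1 tab 454.1 -248.4  30x10  clipyaw -20.7
wrist px [313. 214.] ztop 72.1 tab 447.2 -323.0  30x9  clipyaw -12.1
scene px [245. 248.] ztop 72.9 tab 468.1 -85.0  30x12  clipyaw -15.7
scene px [210. 255.] ztop 72.4 tab 439.1 -166.8  30x14  clipyaw 25.8
scene px [182. 276.] ztop 74.2 tab 452.2 -248.2  30x12  clipyaw -25.4
scene px [152. 289.] ztop 74.0 tab 445.2 -323.3  30x12  clipyaw -12.9
[[318.32395498 282.81143876]]
```

The position is right, so the fingers most likely had not finished closing before the lift. I'll retry with more closing time.

>>> apply_moves --plan '[{"tx": -0.001,"ty": 0,"tz": 0.0,"yaw": 0,"grip": 0},{"tx": -0.001,"ty": 0,"tz": 0.0,"yaw": 0,"grip": 0},{"tx": -0.001,"ty": 0,"tz": 0.0,"yaw": 0,"grip": 0},{"tx": -0.001,"ty": 0,"tz": 0.05,"yaw": 0,"grip": 0},{"tx": -0.001,"ty": 0,"tz": 0.1,"yaw": 0,"grip": 0},{"tx": -0.001,"ty": 0,"tz": 0.116,"yaw": 0,"grip": 0},{"tx": -0.001,"ty": 0,"tz": 0.116,"yaw": 0,"grip": 0},{"tx": -0.001,"ty": 0,"tz": 0.116,"yaw": 0,"grip": -1}]' --force 15

```text
time: 4.25
tool_pos: [0.4477, -0.3242, 0.0557]
tool_rot: [3.139, 0.002, 1.362]
contact_force: [0.2, 0.3, -0.2]
opening: 0.0398
```

>>> apply_moves --plan '[{"tx": 0,"ty": 0,"tz": 0,"yaw": 0,"grip": -1},{"tx": 0,"ty": 0,"tz": 0,"yaw": 0,"grip": -1},{"tx": 0,"ty": 0,"tz": 0,"yaw": 0,"grip": -1},{"tx": 0,"ty": 0,"tz": 0,"yaw": 0,"grip": -1},{"tx": 0,"ty": 0,"tz": 0,"yaw": 0,"grip": -1}]'

```text
time: 4.88
tool_pos: [0.4466, -0.3232, 0.0538]
tool_rot: [-3.142, 0.0, 1.362]
contact_force: [-0.4, 0.1, 0.4]
opening: 0.0005
```

```bash
python3 go.py 621.8 -263.3 180 87 621.8 -263.3 120 87
```

```text
t 4.88 pos [ 446.6 -323.2   53.8] rot [-180.      0.     78.02] open 0.5 F [-0.4  0.1  0.4] q [-0.77  0.54  1.63 -0.    0.97 -0.56]
tx 0.0949 ty 0.1590 tz -0.1262 yaw -0.157
tx 0.0949 ty 0.1590 tz -0.0662 yaw -0.157
```

```bash
python3 clips.py wrist scene
python3 - <<'E'
from h import *
for n in ["wrist","scene"]:
    p,d=robot.read_camera(n)
    if n=="scene": p=cv2.resize(p[200:360,60:260],None,fx=3,fy=3)
    cv2.imwrite(f"pics/{n}4.png",p[:,:,::-1])
E
```

```text
wrist px [225.   9.] ztop 52.2 tab 432.7 -192.3  9x4  clipyaw 83.3
wrist px [301. 127.] ztop 72.1 tab 454.2 -248.5  30x10  clipyaw -20.7
wrist px [320. 265.] ztop 71.8 tab 447.4 -321.4  28x10  clipyaw -13.1
scene px [245. 248.] ztop 73.3 tab 467.6 -85.1  30x11  clipyaw -22.7
scene px [211. 255.] ztop 72.5 tab 439.5 -167.7  30x13  clipyaw 22.9
scene px [182. 276.] ztop 74.0 tab 452.5 -248.8  30x11  clipyaw -18.5
scene px [157. 289.] ztop 70.8 tab 484.2 -305.9  79x2  clipyaw -84.5
```

View pics/wrist4.png

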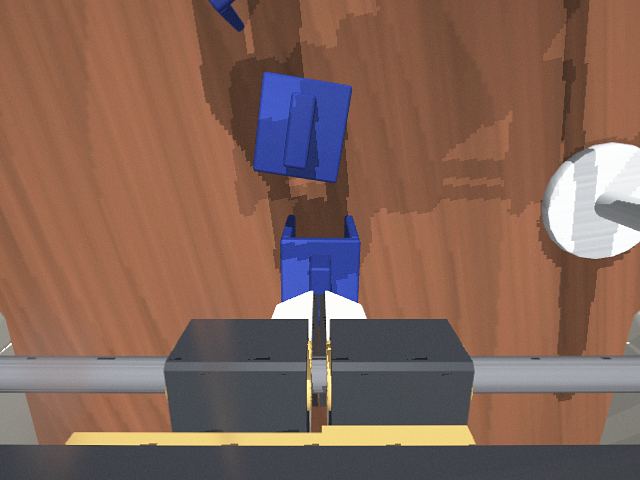

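View pics/scene4.png

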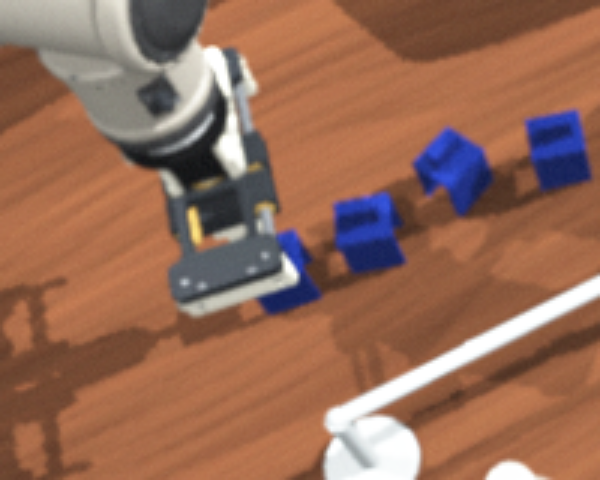

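Run:
```python
from h import *
np.set_printoptions(precision=4,suppress=True)
p,d,W=cloud("wrist"); s=robot.observe(); print(s["tool_pos"],px("wrist",[s["tool_pos"]]))
for r in range(270,372,6): print(r,W[r,308]*1000,W[r,330]*1000,p[r,308])
p,d,W=cloud("top")
for r in range(296,330,3): print(r,[ (np.round(W[r,c]*1000).tolist(),p[r,c].tolist()) for c in (504,510,516)])
```

```text
[ 0.4466 -0.3232  0.0538] [[318.378  282.8181]]
270 [ 442.7398 -316.2063   51.4614] [ 454.662  -310.728    71.0001] [ 70  94 206]
276 [ 442.0144 -319.4754   51.2728] [ 454.1921 -312.7813   72.9918] [ 68  92 203]
282 [ 441.3638 -322.4866   51.7884] [ 453.4287 -316.9209   70.0594] [ 72  94 204]
288 [ 440.6023 -325.898    51.42  ] [ 452.867  -319.6087   70.6489] [ 69  92 204]
294 [ 444.7267 -311.6796   90.0287] [ 453.5423 -313.8413   89.4163] [254 253 250]
300 [ 444.8264 -311.8432   95.3253] [ 453.4008 -313.8073   95.029 ] [254 253 251]
306 [ 445.0754 -311.4296  101.4811] [ 453.309  -313.5023  100.8451] [254 253 251]
312 [ 445.0874 -311.8546  105.6025] [ 453.138  -313.7779  105.195 ] [253 253 251]
318 [ 445.0184 -312.5578  108.9614] [ 453.1095 -313.1685  110.9552] [255 255 255]
324 [ 451.1892 -289.945   155.2107] [ 456.869  -288.2382  160.297 ] [167 165 156]
330 [ 451.0317 -290.8139  156.5404] [ 456.8058 -288.1922  163.0449] [169 169 160]
336 [ 450.7435 -292.1707  156.9702] [ 456.6698 -288.6297  164.8298] [173 170 159]
342 [ 451.5924 -289.2116  164.6388] [ 456.278  -290.682   163.8796] 
[... 1147 characters left out ...]
5.0, -286.0, 176.0], [66, 66, 69]), ([445.0, -296.0, 178.0], [66, 69, 75])]
317 [([431.0, -316.0, 53.0], [70, 86, 177]), ([440.0, -285.0, 179.0], [73, 75, 79]), ([440.0, -298.0, 174.0], [69, 70, 74])]
320 [([421.0, -333.0, -1.0], [96, 68, 50]), ([435.0, -285.0, 178.0], [75, 77, 82]), ([435.0, -296.0, 179.0], [66, 69, 71])]
323 [([415.0, -333.0, 0.0], [124, 86, 67]), ([430.0, -285.0, 179.0], [75, 76, 81]), ([430.0, -296.0, 178.0], [66, 68, 71])]
326 [([408.0, -333.0, 0.0], [136, 93, 72]), ([424.0, -286.0, 176.0], [86, 83, 76]), ([425.0, -292.0, 191.0], [59, 62, 66])]
329 [([402.0, -333.0, -0.0], [132, 90, 69]), ([418.0, -288.0, 172.0], [153, 157, 164]), ([420.0, -293.0, 188.0], [73, 61, 58])]
```

The depth image puts the real fingertips at z≈87 mm while the reported TCP is 54 mm, so the fingers end about 33 mm short of it. I'll open, go about 27 mm lower and grip.

>>> apply_moves --plan '[{"tx": 0,"ty": 0,"tz": 0,"yaw": 0,"grip": -0.4},{"tx": 0,"ty": 0,"tz": 0,"yaw": 0,"grip": -0.4},{"tx": 0,"ty": 0,"tz": 0,"yaw": 0,"grip": -0.4},{"tx": 0,"ty": 0,"tz": 0.0,"yaw": 0,"grip": -0.4},{"tx": 0,"ty": 0,"tz": 0.01,"yaw": 0,"grip": -0.4},{"tx": 0,"ty": 0,"tz": 0.02,"yaw": 0,"grip": -0.4},{"tx": 0,"ty": 0,"tz": 0.027,"yaw": 0,"grip": -0.4},{"tx": 0,"ty": 0,"tz": 0.027,"yaw": 0,"grip": -0.4}]'

```text
time: 6.18
tool_pos: [0.4461, -0.3228, 0.0259]
tool_rot: [-3.14, -0.001, 1.362]
contact_force: [0.2, -0.7, -0.1]
opening: 0.0275
```

>>> apply_moves --plan '[{"tx": 0,"ty": 0,"tz": 0,"yaw": 0,"grip": -1},{"tx": 0,"ty": 0,"tz": 0,"yaw": 0,"grip": -1},{"tx": 0,"ty": 0,"tz": 0,"yaw": 0,"grip": -1},{"tx": 0,"ty": 0,"tz": 0,"yaw": 0,"grip": -1}]'

```text
time: 6.68
tool_pos: [0.4468, -0.3233, 0.0271]
tool_rot: [3.141, 0.0, 1.362]
contact_force: [0.0, -0.8, 1.1]
opening: 0.0098
```

Run:
```python
from h import *
np.set_printoptions(precision=4,suppress=True)
p,d,W=cloud("wrist"); s=robot.observe(); print(s["tool_pos"],s["contact_force"])
cv2.imwrite("pics/w5.png",p[:,:,::-1])
for r in range(282,324,3): print(r,[W[r,c]*1000 for c in (295,300,340,345)])
```

```text
[ 0.4468 -0.3234  0.0271] [0.0015 0.2227 2.3135]
282 [array([ 439.2029, -310.1221,   52.1754]), array([ 441.3524, -310.5406,   52.2594]), array([ 458.4295, -314.3786,   51.7782]), array([ 460.5738, -314.8098,   51.8323])]
285 [array([ 438.814 , -311.6999,   51.7312]), array([ 440.933 , -312.2462,   51.5177]), array([ 458.1451, -315.9067,   51.5004]), array([ 460.2954, -316.3967,   51.4266])]
288 [array([ 438.4449, -313.228 ,   51.4361]), array([ 440.5766, -313.766 ,   51.2505]), array([ 457.9038, -316.9048,   52.4138]), array([ 460.0049, -318.1699,   50.644 ])]
291 [array([ 438.0693, -314.7786,   51.1172]), array([ 441.5076, -311.3453,   59.9427]), array([ 457.9481, -314.5871,   60.4668]), array([ 459.7348, -319.5379,   50.7745])]
294 [array([ 439.6186, -310.9231,   62.9235]), array([ 441.5225, -311.7049,   62.1368]), array([ 457.7613, -315.0625,   62.3211]), array([ 459.8138, -315.0588,   63.2358])]
297 [array([ 439.7688, -310.9583,   65.7581]), array([ 441.654 , -311.6939,   65.0722]), array([ 457.6436, -314.7962,   65.6665]), array([ 459.6528, -314.875 ,   66.3772])]
300 [array([ 
[... 670 characters left out ...]
.3981])]
312 [array([ 440.3594, -311.3935,   78.1288]), array([ 441.7991, -313.0829,   75.5429]), array([ 457.0161, -314.6299,   78.6861]), array([ 458.8339, -315.3286,   78.1023])]
315 [array([ 440.5381, -311.2666,   80.8054]), array([ 441.8164, -313.3729,   77.4352]), array([ 456.9513, -314.1029,   81.9931]), array([ 458.7164, -314.9655,   81.0977])]
318 [array([ 440.8085, -310.8563,   83.9505]), array([ 441.9421, -313.3075,   79.9588]), array([ 456.7607, -314.8621,   82.8302]), array([ 458.5637, -315.1305,   83.0373])]
321 [array([ 440.9236, -310.8906,   86.1546]), array([ 442.3836, -312.2129,   84.3565]), array([ 456.6394, -314.9579,   84.8548]), array([ 458.4602, -314.7122,   85.9778])]
```

View pics/w5.png

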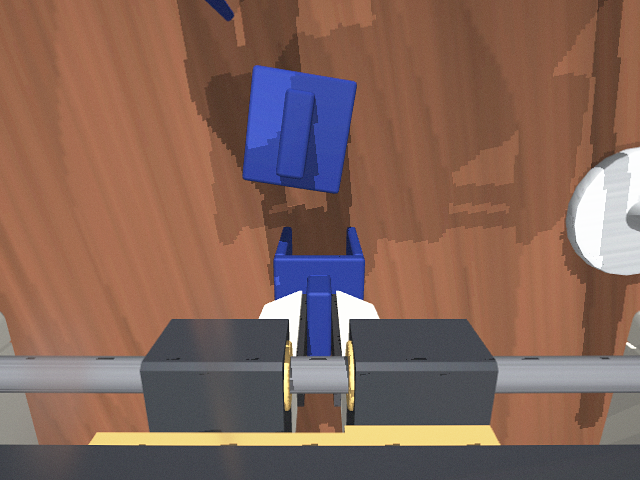

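Gripped: the opening reads 9.8 mm, which matches the tab. Moving it to the rail.

```bash
python3 go.py 621.8 -263.3 155 87 621.8 -263.3 90 87
```

```text
t 6.72 pos [ 446.8 -323.4   27.1] rot [1.7996e+02 2.0000e-02 7.8020e+01] open 10.0 F [0.  0.2 2.3] q [-0.77  0.57  1.66  0.    0.91 -0.56]
tx 0.0951 ty 0.1587 tz -0.1279 yaw -0.157
tx 0.0951 ty 0.1587 tz -0.0629 yaw -0.157
```

>>> apply_moves --plan '[{"tx": 0,"ty": 0,"tz": -0.05,"yaw": 0,"grip": -1},{"tx": 0,"ty": 0,"tz": -0.1,"yaw": 0,"grip": -1},{"tx": 0.02,"ty": 0.03,"tz": -0.128,"yaw": -0.05,"grip": -1},{"tx": 0.045,"ty": 0.075,"tz": -0.128,"yaw": -0.1,"grip": -1},{"tx": 0.07,"ty": 0.12,"tz": -0.128,"yaw": -0.157,"grip": -1},{"tx": 0.095,"ty": 0.159,"tz": -0.128,"yaw": -0.157,"grip": -1},{"tx": 0.095,"ty": 0.159,"tz": -0.128,"yaw": -0.157,"grip": -1},{"tx": 0.095,"ty": 0.159,"tz": -0.128,"yaw": -0.157,"grip": -1}]'

```text
time: 7.72
tool_pos: [0.6212, -0.2632, 0.1543]
tool_rot: [-3.14, -0.0, 1.519]
contact_force: [0.2, -0.6, 0.3]
opening: 0.0099
```

```bash
python3 go.py 621.8 -263.3 90 87;  cat > look.py <<'E'
import sys; from h import *
n,o=sys.argv[1:3]; p,d=robot.read_camera(n)
if len(sys.argv)>3:
    r0,r1,c0,c1=map(int,sys.argv[3:7]); f=min(800/(c1-c0),600/(r1-r0)); p=cv2.resize(p[r0:r1,c0:c1],None,fx=f,fy=f)
cv2.imwrite(f"pics/{o}.png",p[:,:,::-1])
E
python3 look.py wrist w6; python3 look.py scene s6 220 400 100 340
```

```text
t 7.72 pos [ 621.2 -263.2  154.3] rot [-1.7992e+02 -1.0000e-02  8.7040e+01] open 9.9 F [ 0.2 -0.6  0.3] q [-0.51  0.65  1.11 -0.    1.38 -0.46]
tx -0.0001 ty 0.0006 tz 0.0643 yaw 0.001
```

View pics/w6.png

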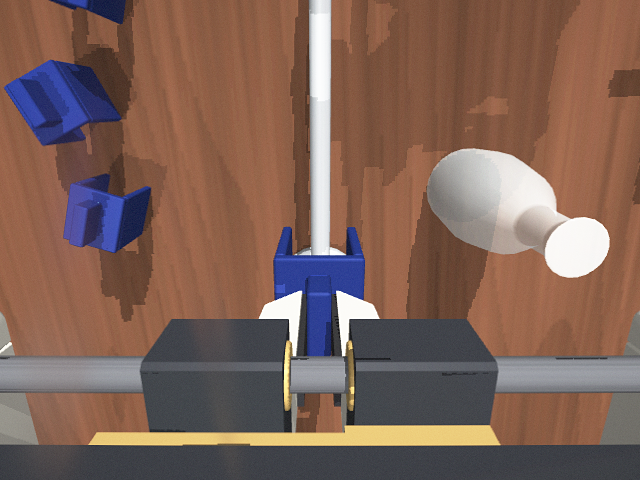

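View pics/s6.png

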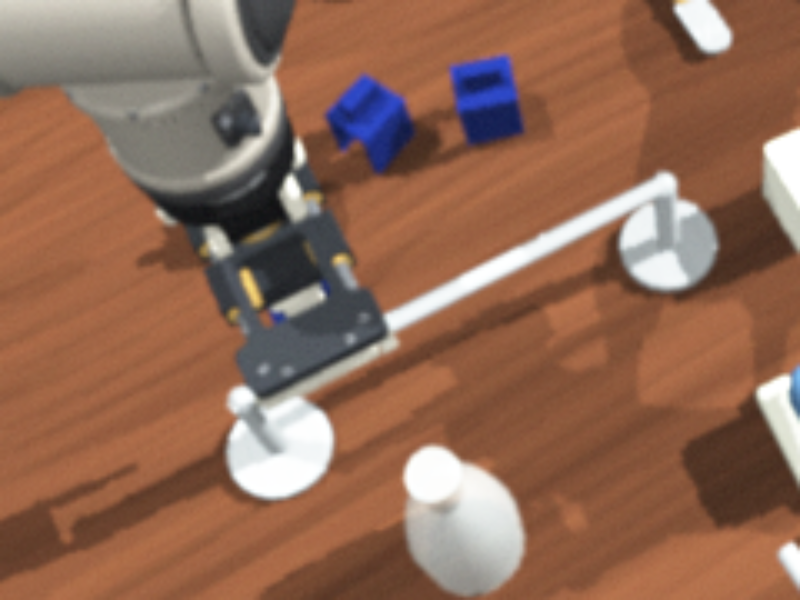

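The clip is centred over the bar (col 320). I'll lower it, release and rise.

>>> apply_moves --plan '[{"tx": 0,"ty": 0,"tz": 0.03,"yaw": 0,"grip": -1},{"tx": 0,"ty": 0,"tz": 0.05,"yaw": 0,"grip": -1},{"tx": 0,"ty": 0,"tz": 0.065,"yaw": 0,"grip": -1},{"tx": 0,"ty": 0,"tz": 0.065,"yaw": 0,"grip": -1},{"tx": 0,"ty": 0,"tz": 0.065,"yaw": 0,"grip": -0.4},{"tx": 0,"ty": 0,"tz": 0.065,"yaw": 0,"grip": -0.4},{"tx": 0,"ty": 0,"tz": 0.065,"yaw": 0,"grip": -0.4},{"tx": 0,"ty": 0,"tz": 0.03,"yaw": 0,"grip": -0.4}]'

```text
time: 8.82
tool_pos: [0.6202, -0.2623, 0.1224]
tool_rot: [-3.136, -0.003, 1.519]
contact_force: [-0.1, 0.5, 1.2]
opening: 0.0276
```

```bash
python3 go.py 454.1 -248.4 110 69.3 454.1 -248.4 25 69.3; python3 look.py wrist w7; python3 clips.py wrist
```

```text
t 8.82 pos [ 620.2 -262.3  122.4] rot [-1.7968e+02 -1.5000e-01  8.7020e+01] open 27.6 F [-0.1  0.5  1.2] q [-0.51  0.68  1.16 -0.    1.31 -0.46]
tx 0.0052 ty -0.1666 tz 0.0124 yaw 0.309
tx 0.0052 ty -0.1666 tz 0.0974 yaw 0.309
wrist px [79.  3.] ztop 40.5 tab 480.9 -109.3  4x2  clipyaw -25.7
wrist px [ 34. 100.] ztop 71.1 tab 441.9 -167.5  28x10  clipyaw 19.9
wrist px [ 79. 222.] ztop 72.1 tab 454.3 -247.8  30x11  clipyaw -22.6
wrist px [315. 263.] ztop 132.0 tab 617.7 -262.6  30x16  clipyaw -3.1
```

View pics/w7.png

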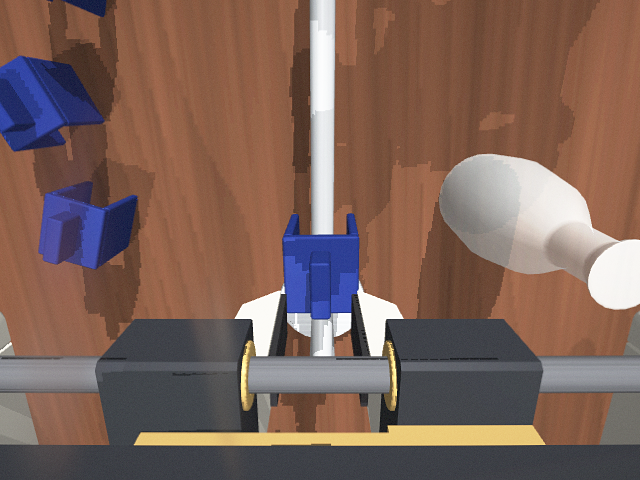

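The clip hangs on the bar: tab top at 132 mm, as expected. Next, clip C.

>>> apply_moves --plan '[{"tx": 0,"ty": 0,"tz": -0.02,"yaw": 0,"grip": -0.4},{"tx": 0.001,"ty": -0.055,"tz": -0.02,"yaw": 0.11,"grip": -0.4},{"tx": 0.003,"ty": -0.115,"tz": -0.01,"yaw": 0.22,"grip": -0.4},{"tx": 0.005,"ty": -0.167,"tz": 0.02,"yaw": 0.314,"grip": -0.4},{"tx": 0.005,"ty": -0.167,"tz": 0.06,"yaw": 0.314,"grip": -0.4},{"tx": 0.005,"ty": -0.167,"tz": 0.07,"yaw": 0.314,"grip": -0.4},{"tx": 0.005,"ty": -0.167,"tz": 0.07,"yaw": 0.314,"grip": -0.4}]'

```text
time: 9.8
tool_pos: [0.456, -0.2498, 0.0549]
tool_rot: [3.142, 0.0, 1.205]
contact_force: [-0.1, -0.3, 0.7]
opening: 0.0276
```

```bash
python3 go.py 454.2 -248.3 25 69; python3 look.py wrist w8
```

```text
t 9.80 pos [ 456.  -249.8   54.9] rot [180.     0.    69.05] open 27.6 F [-0.1 -0.3  0.7] q [-0.65  0.49  1.72 -0.    0.93 -0.28]
tx 0.0008 ty -0.0022 tz 0.0299 yaw 0.001
```

View pics/w8.png

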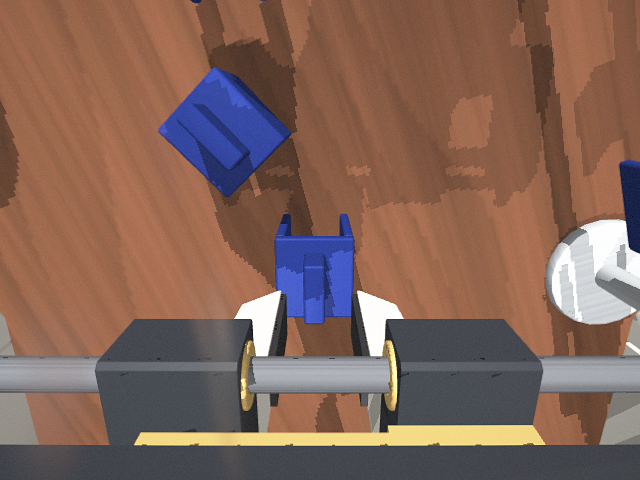

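>>> apply_moves --plan '[{"tx": 0.001,"ty": -0.002,"tz": 0.02,"yaw": 0,"grip": -0.4},{"tx": 0.001,"ty": -0.002,"tz": 0.029,"yaw": 0,"grip": -0.4},{"tx": 0.001,"ty": -0.002,"tz": 0.029,"yaw": 0,"grip": -0.4},{"tx": 0.001,"ty": -0.002,"tz": 0.029,"yaw": 0,"grip": -1},{"tx": 0.001,"ty": -0.002,"tz": 0.029,"yaw": 0,"grip": -1},{"tx": 0.001,"ty": -0.002,"tz": 0.029,"yaw": 0,"grip": -1},{"tx": 0.001,"ty": -0.002,"tz": 0.029,"yaw": 0,"grip": -1},{"tx": 0.001,"ty": -0.002,"tz": 0.029,"yaw": 0,"grip": -1}]'

```text
time: 10.85
tool_pos: [0.4542, -0.2482, 0.0264]
tool_rot: [3.14, 0.0, 1.205]
contact_force: [-0.8, -0.1, 6.6]
opening: 0.0102
```

```bash
python3 go.py 624.7 -207.4 155 87
```

```text
t 10.85 pos [ 454.2 -248.2   26.4] rot [1.7993e+02 2.0000e-02 6.9030e+01] open 10.2 F [-0.8 -0.1  6.6] q [-0.65  0.53  1.76 -0.    0.86 -0.28]
tx 0.0991 ty 0.1446 tz -0.1286 yaw -0.314
```

>>> apply_moves --plan '[{"tx": 0,"ty": 0,"tz": -0.05,"yaw": 0,"grip": -1},{"tx": 0,"ty": 0,"tz": -0.1,"yaw": 0,"grip": -1},{"tx": 0.02,"ty": 0.03,"tz": -0.129,"yaw": -0.1,"grip": -1},{"tx": 0.05,"ty": 0.075,"tz": -0.129,"yaw": -0.2,"grip": -1},{"tx": 0.075,"ty": 0.11,"tz": -0.129,"yaw": -0.314,"grip": -1},{"tx": 0.099,"ty": 0.145,"tz": -0.129,"yaw": -0.314,"grip": -1},{"tx": 0.099,"ty": 0.145,"tz": -0.129,"yaw": -0.314,"grip": -1},{"tx": 0.099,"ty": 0.145,"tz": -0.129,"yaw": -0.314,"grip": -1}]'

```text
time: 11.85
tool_pos: [0.6237, -0.2073, 0.154]
tool_rot: [-3.14, -0.0, 1.519]
contact_force: [-0.6, 0.2, -0.6]
opening: 0.0098
```

```bash
python3 go.py 624.7 -207.4 88 87; python3 look.py wrist w9
```

```text
t 11.85 pos [ 623.7 -207.3  154. ] rot [-1.7988e+02 -2.0000e-02  8.7030e+01] open 9.8 F [-0.6  0.2 -0.6] q [-0.44  0.62  1.18 -0.    1.35 -0.39]
tx -0.0000 ty 0.0010 tz 0.0660 yaw 0.000
```

View pics/w9.png

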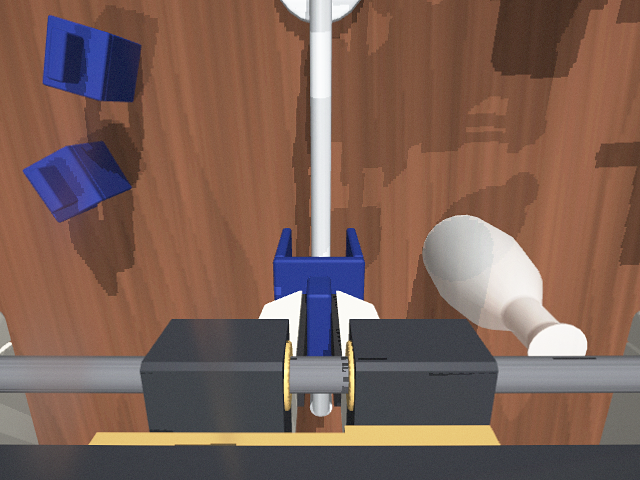

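>>> apply_moves --plan '[{"tx": 0,"ty": 0.001,"tz": 0.03,"yaw": 0,"grip": -1},{"tx": 0,"ty": 0.001,"tz": 0.055,"yaw": 0,"grip": -1},{"tx": 0,"ty": 0.001,"tz": 0.066,"yaw": 0,"grip": -1},{"tx": 0,"ty": 0.001,"tz": 0.066,"yaw": 0,"grip": -0.4},{"tx": 0,"ty": 0.001,"tz": 0.066,"yaw": 0,"grip": -0.4},{"tx": 0,"ty": 0.001,"tz": 0.066,"yaw": 0,"grip": -0.4},{"tx": 0,"ty": 0.001,"tz": 0.02,"yaw": 0,"grip": -0.4},{"tx": 0,"ty": 0.001,"tz": 0.02,"yaw": 0,"grip": -0.4}]'

```text
time: 12.9
tool_pos: [0.6281, -0.2084, 0.1397]
tool_rot: [3.133, 0.003, 1.519]
contact_force: [-0.8, -0.7, 0.1]
opening: 0.0279
```

```bash
python3 clips.py wrist;python3 go.py 440.7 -167.3 55 112.5
```

```text
wrist px [62. 55.] ztop 72.2 tab 469.2 -83.8  30x12  clipyaw -17.4
wrist px [ 48. 182.] ztop 72.0 tab 440.6 -165.7  30x12  clipyaw 23.1
wrist px [312. 282.] ztop 131.8 tab 620.3 -224.5  64x14  clipyaw -2.4
t 12.95 pos [ 626.9 -207.9  137.4] rot [1.7973e+02 1.1000e-01 8.7030e+01] open 27.7 F [ 0.3 -0.1 -0.1] q [-0.44  0.63  1.2  -0.    1.31 -0.38]
tx 0.0309 ty -0.1881 tz 0.0824 yaw -0.445
```

>>> apply_moves --plan '[{"tx": 0.01,"ty": -0.06,"tz": 0,"yaw": -0.15,"grip": -0.4},{"tx": 0.02,"ty": -0.12,"tz": 0.01,"yaw": -0.3,"grip": -0.4},{"tx": 0.031,"ty": -0.17,"tz": 0.03,"yaw": -0.445,"grip": -0.4},{"tx": 0.031,"ty": -0.186,"tz": 0.06,"yaw": -0.45,"grip": -0.4},{"tx": 0.031,"ty": -0.186,"tz": 0.078,"yaw": -0.45,"grip": -0.4},{"tx": 0.031,"ty": -0.186,"tz": 0.078,"yaw": -0.45,"grip": -0.4},{"tx": 0.031,"ty": -0.186,"tz": 0.078,"yaw": -0.45,"grip": -0.4}]'

```text
time: 13.82
tool_pos: [0.4419, -0.1669, 0.0572]
tool_rot: [3.141, 0.0, 1.969]
contact_force: [0.2, -0.5, 0.8]
opening: 0.0271
```

```bash
python3 clips.py wrist; python3 go.py 440.7 -167 26 112.7; python3 look.py wrist w10
```

```text
wrist px [436. 142.] ztop 72.0 tab 468.3 -83.5  30x10  clipyaw -18.9
wrist px [316. 270.] ztop 72.0 tab 444.5 -163.9  30x20  clipyaw 22.8
wrist px [579. 434.] ztop 76.8 tab 606.2 -192.3  16x5  clipyaw -12.4
t 13.88 pos [ 442.1 -167.    57.4] rot [1.7996e+02 6.0000e-02 1.1281e+02] open 27.3 F [-1.3  0.2 -0.3] q [-0.52  0.41  1.85 -0.    0.88 -0.92]
tx 0.0006 ty -0.0013 tz 0.0314 yaw 0.002
```

View pics/w10.png

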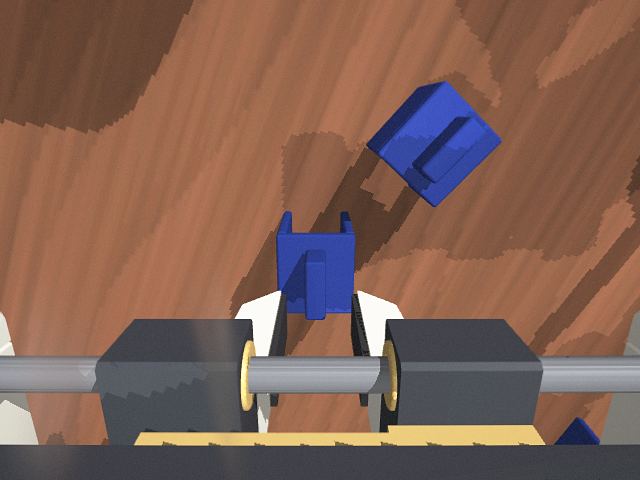

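>>> apply_moves --plan '[{"tx": 0,"ty": -0.001,"tz": 0.02,"yaw": 0,"grip": -0.4},{"tx": 0,"ty": -0.001,"tz": 0.03,"yaw": 0,"grip": -0.4},{"tx": 0,"ty": -0.001,"tz": 0.03,"yaw": 0,"grip": -0.4},{"tx": 0,"ty": -0.001,"tz": 0.03,"yaw": 0,"grip": -1},{"tx": 0,"ty": -0.001,"tz": 0.03,"yaw": 0,"grip": -1},{"tx": 0,"ty": -0.001,"tz": 0.03,"yaw": 0,"grip": -1},{"tx": 0,"ty": -0.001,"tz": 0.03,"yaw": 0,"grip": -1},{"tx": 0,"ty": -0.001,"tz": 0.03,"yaw": 0,"grip": -1}]'

```text
time: 14.92
tool_pos: [0.4408, -0.1674, 0.0272]
tool_rot: [3.141, 0.001, 1.969]
contact_force: [-1.6, 0.5, 4.4]
opening: 0.0099
```

```bash
python3 go.py 627.7 -151.4 155 87
```

```text
t 14.93 pos [ 440.8 -167.4   27.2] rot [1.7998e+02 4.0000e-02 1.1280e+02] open 9.9 F [-1.6  0.5  4.4] q [-0.53  0.46  1.88 -0.    0.8  -0.92]
tx -0.0577 ty 0.1785 tz -0.1278 yaw 0.450
```

>>> apply_moves --plan '[{"tx": 0,"ty": 0,"tz": -0.05,"yaw": 0,"grip": -1},{"tx": 0,"ty": 0,"tz": -0.1,"yaw": 0.1,"grip": -1},{"tx": -0.01,"ty": 0.03,"tz": -0.128,"yaw": 0.25,"grip": -1},{"tx": -0.03,"ty": 0.085,"tz": -0.128,"yaw": 0.4,"grip": -1},{"tx": -0.045,"ty": 0.14,"tz": -0.128,"yaw": 0.45,"grip": -1},{"tx": -0.058,"ty": 0.179,"tz": -0.128,"yaw": 0.45,"grip": -1},{"tx": -0.058,"ty": 0.179,"tz": -0.128,"yaw": 0.45,"grip": -1},{"tx": -0.058,"ty": 0.179,"tz": -0.128,"yaw": 0.45,"grip": -1}]'

```text
time: 15.92
tool_pos: [0.627, -0.1511, 0.154]
tool_rot: [-3.14, -0.0, 1.519]
contact_force: [-0.6, -1.2, -0.6]
opening: 0.0099
```

```bash
python3 go.py 627.7 -151.4 88 87; python3 look.py wrist w11
```

```text
t 15.93 pos [ 627.  -151.1  154. ] rot [-1.7988e+02 -2.0000e-02  8.7030e+01] open 9.9 F [-0.6 -1.2 -0.6] q [-0.36  0.6   1.22 -0.    1.33 -0.3 ]
tx -0.0003 ty 0.0007 tz 0.0660 yaw 0.000
```

View pics/w11.png

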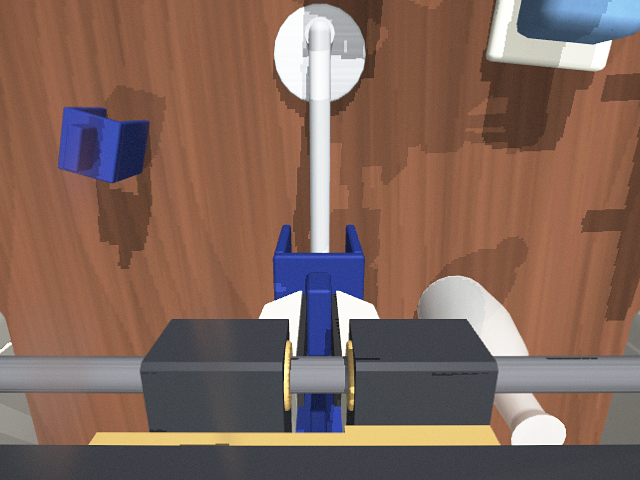

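Aligned over the bar again. Lowering and releasing.

>>> apply_moves --plan '[{"tx": 0,"ty": 0.001,"tz": 0.03,"yaw": 0,"grip": -1},{"tx": 0,"ty": 0.001,"tz": 0.055,"yaw": 0,"grip": -1},{"tx": 0,"ty": 0.001,"tz": 0.065,"yaw": 0,"grip": -1},{"tx": 0,"ty": 0.001,"tz": 0.065,"yaw": 0,"grip": -0.4},{"tx": 0,"ty": 0.001,"tz": 0.065,"yaw": 0,"grip": -0.4},{"tx": 0,"ty": 0.001,"tz": 0.065,"yaw": 0,"grip": -0.4},{"tx": 0,"ty": 0.001,"tz": 0.02,"yaw": 0,"grip": -0.4},{"tx": 0,"ty": 0.001,"tz": 0.02,"yaw": 0,"grip": -0.4}]'

```text
time: 16.98
tool_pos: [0.6316, -0.1521, 0.1395]
tool_rot: [3.133, 0.003, 1.519]
contact_force: [0.1, -0.6, -1.2]
opening: 0.0274
```

```bash
python3 clips.py wrist;python3 go.py 468.5 -84.3 55 71.3
```

```text
wrist px [ 78. 143.] ztop 72.1 tab 468.7 -83.7  30x11  clipyaw -20.5
wrist px [312. 280.] ztop 131.9 tab 624.0 -167.1  65x15  clipyaw -4.9
wrist px [311. 412.] ztop 131.0 tab 621.3 -250.3  10x6  clipyaw 86.2
t 17.02 pos [ 630.3 -151.7  137.3] rot [1.7974e+02 9.0000e-02 8.7030e+01] open 27.1 F [-0.4 -0.4  0.6] q [-0.35  0.61  1.24 -0.    1.29 -0.3 ]
tx 0.0589 ty -0.1651 tz 0.0823 yaw 0.275
```

>>> apply_moves --plan '[{"tx": 0.01,"ty": -0.06,"tz": 0,"yaw": 0.1,"grip": -0.4},{"tx": 0.035,"ty": -0.11,"tz": 0.01,"yaw": 0.2,"grip": -0.4},{"tx": 0.058,"ty": -0.155,"tz": 0.03,"yaw": 0.275,"grip": -0.4},{"tx": 0.059,"ty": -0.163,"tz": 0.06,"yaw": 0.275,"grip": -0.4},{"tx": 0.059,"ty": -0.163,"tz": 0.078,"yaw": 0.275,"grip": -0.4},{"tx": 0.059,"ty": -0.163,"tz": 0.078,"yaw": 0.275,"grip": -0.4},{"tx": 0.059,"ty": -0.163,"tz": 0.078,"yaw": 0.275,"grip": -0.4}]'

```text
time: 17.9
tool_pos: [0.4697, -0.084, 0.0572]
tool_rot: [3.141, 0.0, 1.244]
contact_force: [-0.1, -0.3, -0.4]
opening: 0.0276
```

```bash
python3 go.py 468.5 -84.1 26 70.9; python3 look.py wrist w12
```

```text
t 17.90 pos [469.7 -84.   57.2] rot [179.97   0.    71.26] open 27.6 F [-0.1 -0.3 -0.4] q [-0.34  0.42  1.84 -0.    0.88 -0.01]
tx -0.0005 ty -0.0012 tz 0.0312 yaw 0.006
```

View pics/w12.png

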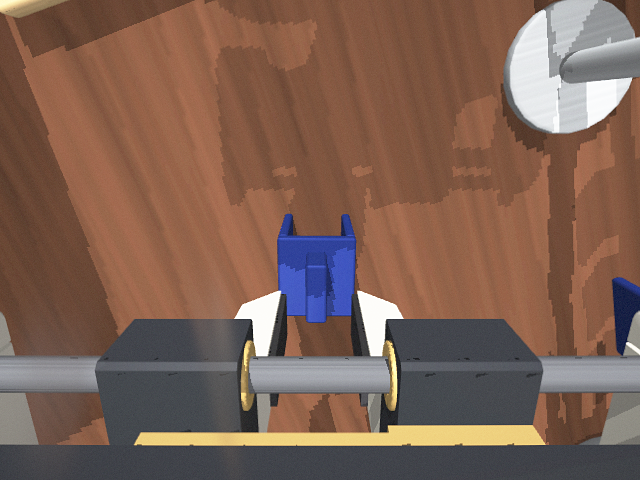

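>>> apply_moves --plan '[{"tx": 0,"ty": -0.001,"tz": 0.02,"yaw": 0,"grip": -0.4},{"tx": 0,"ty": -0.001,"tz": 0.03,"yaw": 0,"grip": -0.4},{"tx": 0,"ty": -0.001,"tz": 0.03,"yaw": 0,"grip": -0.4},{"tx": 0,"ty": -0.001,"tz": 0.03,"yaw": 0,"grip": -1},{"tx": 0,"ty": -0.001,"tz": 0.03,"yaw": 0,"grip": -1},{"tx": 0,"ty": -0.001,"tz": 0.03,"yaw": 0,"grip": -1},{"tx": 0,"ty": -0.001,"tz": 0.03,"yaw": 0,"grip": -1},{"tx": 0,"ty": -0.001,"tz": 0.03,"yaw": 0,"grip": -1}]'

```text
time: 18.95
tool_pos: [0.4687, -0.0837, 0.0272]
tool_rot: [3.141, 0.0, 1.244]
contact_force: [-1.4, -0.1, 5.7]
opening: 0.0098
```

```bash
python3 go.py 630.6 -95.5 155 87
```

```text
t 18.95 pos [468.7 -83.7  27.2] rot [179.95   0.    71.27] open 9.8 F [-1.4 -0.1  5.7] q [-0.34  0.47  1.87 -0.    0.8  -0.01]
tx 0.0408 ty 0.1571 tz -0.1278 yaw -0.275
```

>>> apply_moves --plan '[{"tx": 0,"ty": 0,"tz": -0.05,"yaw": 0,"grip": -1},{"tx": 0,"ty": 0,"tz": -0.1,"yaw": -0.05,"grip": -1},{"tx": 0.01,"ty": 0.03,"tz": -0.128,"yaw": -0.15,"grip": -1},{"tx": 0.02,"ty": 0.085,"tz": -0.128,"yaw": -0.25,"grip": -1},{"tx": 0.035,"ty": 0.13,"tz": -0.128,"yaw": -0.275,"grip": -1},{"tx": 0.041,"ty": 0.157,"tz": -0.128,"yaw": -0.275,"grip": -1},{"tx": 0.041,"ty": 0.157,"tz": -0.128,"yaw": -0.275,"grip": -1},{"tx": 0.041,"ty": 0.157,"tz": -0.128,"yaw": -0.275,"grip": -1}]'

```text
time: 19.95
tool_pos: [0.6292, -0.095, 0.1542]
tool_rot: [-3.14, -0.0, 1.519]
contact_force: [0.2, 0.1, 0.7]
opening: 0.0103
```

```bash
python3 go.py 630.6 -95.5 88 87; python3 look.py wrist w13
```

```text
t 19.95 pos [629.2 -95.  154.2] rot [-1.799e+02 -2.000e-02  8.702e+01] open 10.3 F [0.2 0.1 0.7] q [-0.27  0.58  1.25 -0.    1.32 -0.22]
tx -0.0004 ty 0.0014 tz 0.0662 yaw 0.000
```

View pics/w13.png

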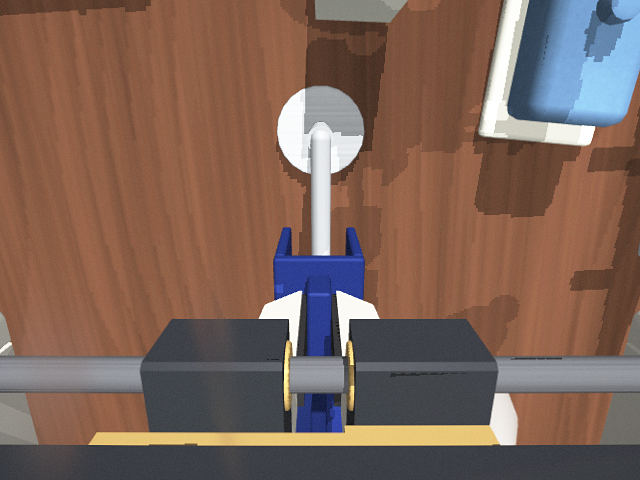

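>>> apply_moves --plan '[{"tx": 0,"ty": 0.001,"tz": 0.03,"yaw": 0,"grip": -1},{"tx": 0,"ty": 0.001,"tz": 0.055,"yaw": 0,"grip": -1},{"tx": 0,"ty": 0.001,"tz": 0.065,"yaw": 0,"grip": -1},{"tx": 0,"ty": 0.001,"tz": 0.065,"yaw": 0,"grip": -0.4},{"tx": 0,"ty": 0.001,"tz": 0.065,"yaw": 0,"grip": -0.4},{"tx": 0,"ty": 0.001,"tz": 0.065,"yaw": 0,"grip": -0.4},{"tx": 0,"ty": 0.001,"tz": 0.02,"yaw": 0,"grip": -0.4},{"tx": 0,"ty": 0.001,"tz": -0.02,"yaw": 0,"grip": -0.1}]'

```text
time: 21.0
tool_pos: [0.6314, -0.0953, 0.1766]
tool_rot: [3.141, 0.0, 1.519]
contact_force: [0.2, -0.3, -0.1]
opening: 0.0337
```

```bash
python3 look.py wrist w14; python3 look.py scene s14;  python3 go.py 480 98 110 -2
```

```text
t 21.10 pos [634.1 -95.9 181. ] rot [1.794e+02 1.400e-01 8.702e+01] open 39.7 F [ 1.5 -0.8  1. ] q [-0.27  0.56  1.2  -0.    1.36 -0.22]
tx 0.1857 ty -0.1639 tz 0.0710 yaw 1.554
```

View pics/w14.png

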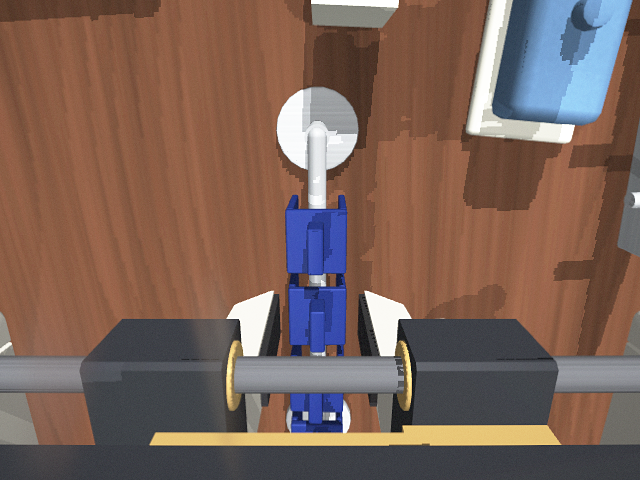

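View pics/s14.png

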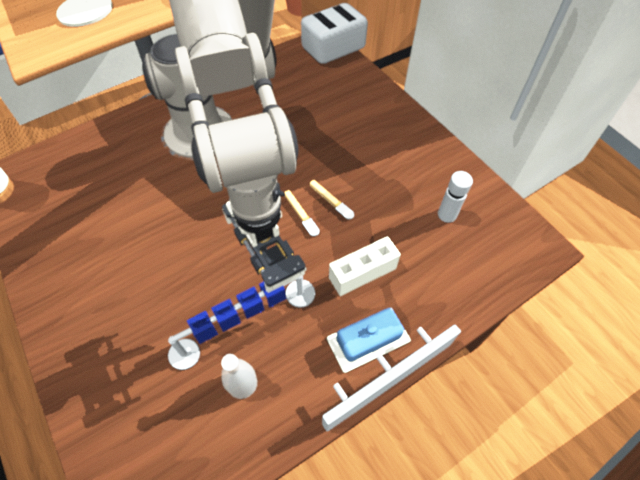

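All four clips hang on the rail. Now the spreaders: I'll move off to one side and measure them again.

>>> apply_moves --plan '[{"tx": 0.05,"ty": -0.04,"tz": 0,"yaw": 0.18,"grip": 0},{"tx": 0.1,"ty": -0.08,"tz": 0,"yaw": 0.36,"grip": 0},{"tx": 0.14,"ty": -0.12,"tz": 0,"yaw": 0.54,"grip": 0},{"tx": 0.185,"ty": -0.16,"tz": 0,"yaw": 0.72,"grip": 0},{"tx": 0.185,"ty": -0.164,"tz": 0,"yaw": 0.9,"grip": 0},{"tx": 0.185,"ty": -0.164,"tz": 0,"yaw": 1.08,"grip": 0},{"tx": 0.185,"ty": -0.164,"tz": 0,"yaw": 1.26,"grip": 0},{"tx": 0.185,"ty": -0.164,"tz": 0,"yaw": 1.4,"grip": 0}]'

```text
time: 22.1
tool_pos: [0.477, 0.0981, 0.1748]
tool_rot: [3.141, -0.0, 0.114]
contact_force: [-0.0, -0.2, 0.8]
opening: 0.0461
```

>>> apply_moves --plan '[{"tx": -0.06,"ty": 0,"tz": 0.02,"yaw": 0.154,"grip": 0},{"tx": -0.08,"ty": 0,"tz": 0.02,"yaw": 0.154,"grip": 0},{"tx": -0.08,"ty": 0,"tz": 0.02,"yaw": 0.154,"grip": 0}]'

```text
time: 22.48
tool_pos: [0.3967, 0.0885, 0.155]
tool_rot: [3.142, -0.0, -0.035]
contact_force: [0.3, 1.0, 0.4]
opening: 0.046
```

```bash
cat > spr.py <<'E'
import sys; from h import *
for cam in sys.argv[1:]:
    p,d,W=cloud(cam)
    m=((W[...,2]>0.005)&(W[...,2]<0.03)&(W[...,0]>0.3)&(W[...,0]<0.6)&(W[...,1]>-0.02)&(W[...,1]<0.3)).astype(np.uint8)
    n,lab,st,ce=cv2.connectedComponentsWithStats(m)
    for i in range(1,n):
        if st[i,4]<150: continue
        Q=W[lab==i]; (cx,cy),(w,h),a=cv2.minAreaRect((Q[:,:2]*1000).astype(np.float32))
        c=Q[:,:2].mean(0); hi=Q[Q[:,2]>np.median(Q[:,2])-0.002]
        v=cv2.fitLine((Q[:,:2]).astype(np.float32),cv2.DIST_L2,0,.01,.01).ravel()
        ax=v[:2]*np.sign(v[0]); pr=(Q[:,:2]-v[2:])@ax; lat=(Q[:,:2]-v[2:])@np.array([-ax[1],ax[0]])
        a0,a1=pr.min(),pr.max(); b=(np.percentile(lat,1)+np.percentile(lat,99))/2
        mid=v[2:]+ax*(a0+a1)/2
        print(cam,"px",np.round(ce[i]),"n",len(Q),"rect %.1f %.1f %.1fx%.1f"%(cx,cy,w,h),"line mid",np.round(mid*1000,1),"yaw %.1f"%np.degrees(np.arctan2(ax[1],ax[0])),"len %.1f"%((a1-a0)*1000),"zmed %.1f"%(np.median(Q[:,2])*1000))
E
python3 spr.py top wrist; python3 look.py wrist w15; python3 go.py 490 97 60 -2
```

```text
top px [250. 291.] n 563 rect 464.5 193.0 117.3x28.8 line mid [464.7 191.2] yaw 10.5 len 117.6 zmed 13.8
top px [298. 294.] n 552 rect 461.0 95.3 29.9x114.2 line mid [461.1  94.5] yaw -2.3 len 113.8 zmed 13.8
wrist px [189. 148.] n 5140 rect 444.0 188.6 159.2x26.7 line mid [444.1 187.7] yaw 10.1 len 159.2 zmed 12.5
wrist px [307. 149.] n 4720 rect 437.3 96.2 25.8x158.8 line mid [437.3  96.3] yaw -2.2 len 158.8 zmed 13.7
t 22.62 pos [399.2  88.6 155.3] rot [-1.80e+02 -1.20e-01 -2.02e+00] open 45.9 F [-0.5 -0.5  0. ] q [ 0.03  0.17  1.88 -0.    1.09  1.64]
tx 0.0905 ty -0.0116 tz 0.0953 yaw -0.000
```

View pics/w15.png

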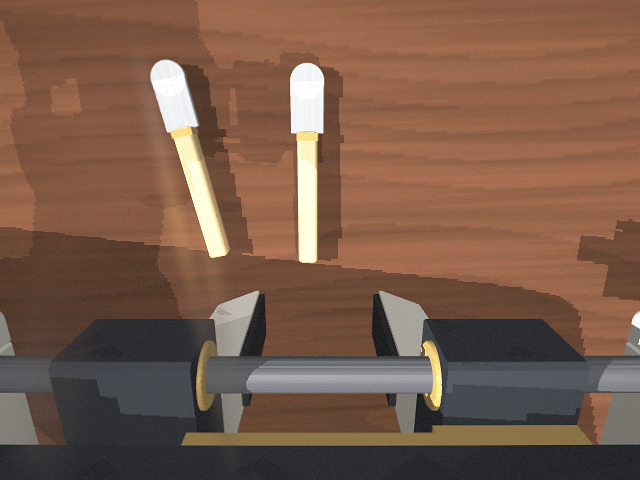

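The spreaders show clearly: the right one has its blade at (100, 307) and the left one at (95, 178). I'll take the right one by its blade, aiming at (489, 94), and go down in stages.

>>> apply_moves --plan '[{"tx": 0.05,"ty": -0.003,"tz": 0.03,"yaw": 0,"grip": 0},{"tx": 0.09,"ty": -0.0057,"tz": 0.08,"yaw": 0.003,"grip": 0},{"tx": 0.091,"ty": -0.0087,"tz": 0.13,"yaw": 0.003,"grip": 0},{"tx": 0.091,"ty": -0.0087,"tz": 0.16,"yaw": 0.003,"grip": 0},{"tx": 0.091,"ty": -0.0087,"tz": 0.16,"yaw": 0.003,"grip": 0},{"tx": 0.091,"ty": -0.0087,"tz": 0.16,"yaw": 0.003,"grip": 0}]' --force 5

```text
time: 23.38
tool_pos: [0.4904, 0.0941, -0.0043]
tool_rot: [-3.142, -0.002, -0.038]
contact_force: [0.5, -0.1, 0.2]
opening: 0.0463
```

```bash
python3 look.py wrist w16; python3 go.py 489.3 94.2 -30 -2.2
python3 - <<'E'
from h import *
p,d,W=cloud("wrist")
for r in range(280,330,4): print(r,np.round(W[r,200:280:12,2]*1000),np.round(W[r,360:440:12,2]*1000))
E
```

```text
t 23.43 pos [490.6  94.1  -3.8] rot [-179.99   -0.18   -2.19] open 45.7 F [ 1.   0.5 -0.5] q [ 0.04  0.55  1.83 -0.    0.76  1.65]
tx -0.0013 ty -0.0001 tz 0.0262 yaw 0.000
280 [-0. -1. -1.  0. -1.  0. -1.] [-0. -0.  0. -1. -1. -1. -1.]
284 [-1. -0. -2. -1. -1. -1. -1.] [-0.  0. -0. -1. -2. -1. -0.]
288 [ 0. -1. -1. -1. -0. -1. -1.] [-1. -2. -1.  0. -0. -1. -1.]
292 [-1. -0.  0.  1. -1. -1. -0.] [-0. -0. 29. -1. -0. -0. -0.]
296 [ 0. -0.  1. -1. 34. 29. -0.] [-1. -0. 33. 34. -0. -0. -1.]
300 [-0. -0. -1. 37. 39. 35.  0.] [-0. -0. 39. 38. -0. -1.  0.]
304 [-1. -1. 42. 42. 41. 38. -1.] [-0. -1. 41. 40. 41. -0. -1.]
308 [-2. -0. 45. 45. 45. 41. -1.] [-1. -1. 44. 43. 45. 44.  0.]
312 [-1. -1. 48. 49. 48. 41. -0.] [-1. -1. 45. 48. 47. 47. -1.]
316 [-1. 52. 51. 51. 52. 42.  0.] [-1. 30. 48. 51. 51. 51. -1.]
320 [100.  99.  53.  54.  54.  43.  -1.] [  0.  29.  51.  54.  54.  53. 100.]
324 [102. 100.  57.  57.  56.  44.  -1.] [ -1.  31.  56.  57.  57.  58. 102.]
328 [104. 100.  60.  60.  57.  43.  -1.] [ -1.  30.  56.  60.  60.  59. 104.]
```

View pics/w16.png

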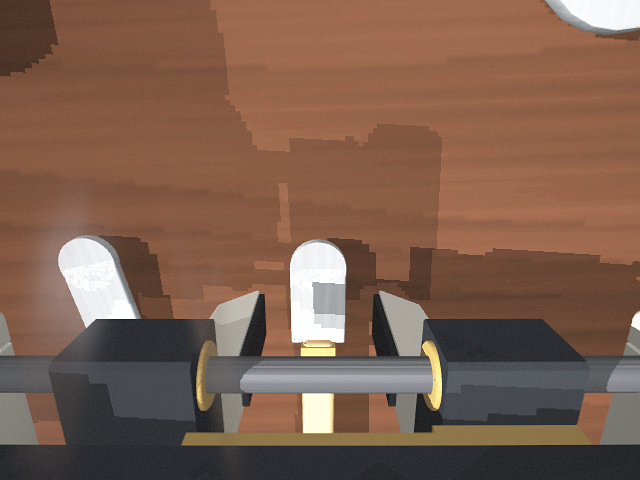

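The fingertips read 29 mm with the reported TCP at −4 mm, so the 33 mm offset holds. Descending to about −30 and closing gently.

>>> apply_moves --plan '[{"tx": -0.001,"ty": 0,"tz": 0.012,"yaw": 0,"grip": 0},{"tx": -0.001,"ty": 0,"tz": 0.02,"yaw": 0,"grip": 0},{"tx": -0.001,"ty": 0,"tz": 0.025,"yaw": 0,"grip": 0},{"tx": -0.001,"ty": 0,"tz": 0.025,"yaw": 0,"grip": -1},{"tx": -0.001,"ty": 0,"tz": 0.025,"yaw": 0,"grip": -1},{"tx": -0.001,"ty": 0,"tz": 0.025,"yaw": 0,"grip": -1},{"tx": -0.001,"ty": 0,"tz": 0.025,"yaw": 0,"grip": -1},{"tx": -0.001,"ty": 0,"tz": 0.025,"yaw": 0,"grip": -1}]' --force 5

```text
time: 24.48
tool_pos: [0.4881, 0.0941, -0.0301]
tool_rot: [3.142, -0.0, -0.038]
contact_force: [-0.9, -0.5, 0.2]
opening: 0.0259
```

```bash
python3 look.py wrist w17; python3 go.py
```

```text
t 24.52 pos [488.1  94.  -30.1] rot [ 1.80e+02 -2.00e-02 -2.19e+00] open 25.9 F [ 0.6 -0.1  0.8] q [ 0.04  0.59  1.85 -0.    0.69  1.65]
```

View pics/w17.png

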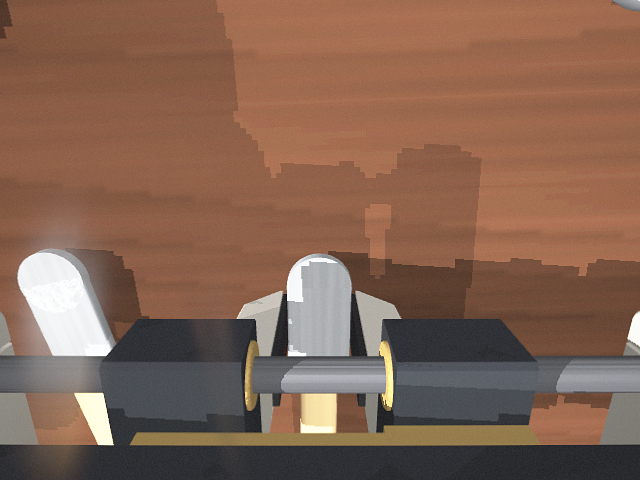

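The opening of 25.9 mm confirms the jaws are on the blade. Now I'll lift on an arc about the butt.

>>> apply_moves --plan '[{"tx": -0.003,"ty": 0,"tz": -0.017,"yaw": 0,"grip": -1},{"tx": -0.007,"ty": 0,"tz": -0.034,"yaw": 0,"grip": -1},{"tx": -0.014,"ty": 0,"tz": -0.05,"yaw": 0,"grip": -1},{"tx": -0.022,"ty": 0,"tz": -0.065,"yaw": 0,"grip": -1},{"tx": -0.033,"ty": 0,"tz": -0.079,"yaw": 0,"grip": -1},{"tx": -0.044,"ty": 0,"tz": -0.091,"yaw": 0,"grip": -1},{"tx": -0.044,"ty": 0,"tz": -0.091,"yaw": 0,"grip": -1}]'

```text
time: 25.4
tool_pos: [0.4436, 0.0959, 0.0618]
tool_rot: [-3.142, -0.002, -0.038]
contact_force: [0.3, 0.3, -0.5]
opening: 0.0261
```

```bash
python3 look.py wrist w18;python3 look.py scene s18 140 300 200 420; python3 go.py
```

```text
t 25.50 pos [444.1  95.8  60.9] rot [ 1.80e+02 -3.00e-02 -2.19e+00] open 26.1 F [ 1.   0.1 -0.1] q [ 0.04  0.38  1.89 -0.    0.87  1.65]
```

View pics/w18.png

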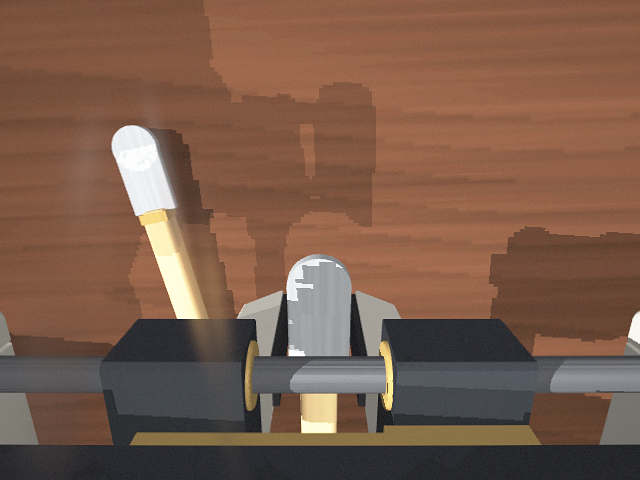

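View pics/s18.png

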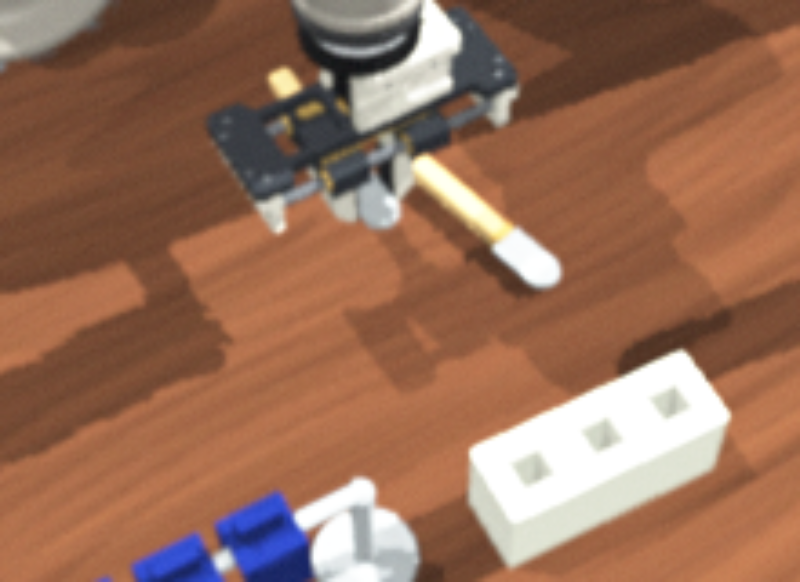

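The spreader was lifted level without pivoting; the grip holds it too firmly. I'll rise, drop to the minimum force of 3 N and jerk it so it swings down.

>>> apply_moves --plan '[{"tx": 0,"ty": 0,"tz": -0.03,"yaw": 0,"grip": -1},{"tx": 0,"ty": 0,"tz": -0.09,"yaw": 0,"grip": -1},{"tx": 0,"ty": 0,"tz": -0.09,"yaw": 0,"grip": -1},{"tx": 0,"ty": 0,"tz": -0.06,"yaw": 0,"grip": -1},{"tx": 0,"ty": 0,"tz": -0.12,"yaw": 0,"grip": -1},{"tx": 0,"ty": 0,"tz": -0.12,"yaw": 0,"grip": -1}]' --force 3

```text
time: 26.25
tool_pos: [0.4461, 0.0958, 0.1825]
tool_rot: [-3.141, -0.005, -0.038]
contact_force: [0.5, 0.3, -0.3]
opening: 0.0259
```

```bash
python3 look.py wrist w19;python3 look.py scene s19 140 300 200 420; python3 go.py
```

```text
t 26.35 pos [443.9  95.7 179.9] rot [ 1.7999e+02  4.0000e-02 -2.1900e+00] open 26.2 F [-0.1  0.3 -1.5] q [ 0.04  0.23  1.73 -0.    1.19  1.65]
```

View pics/w19.png

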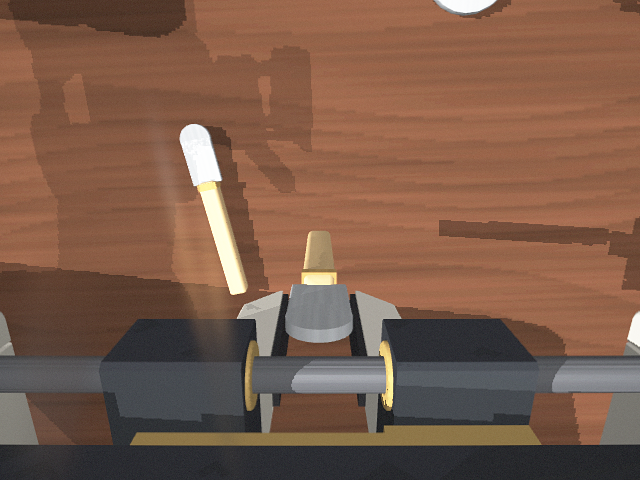

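View pics/s19.png

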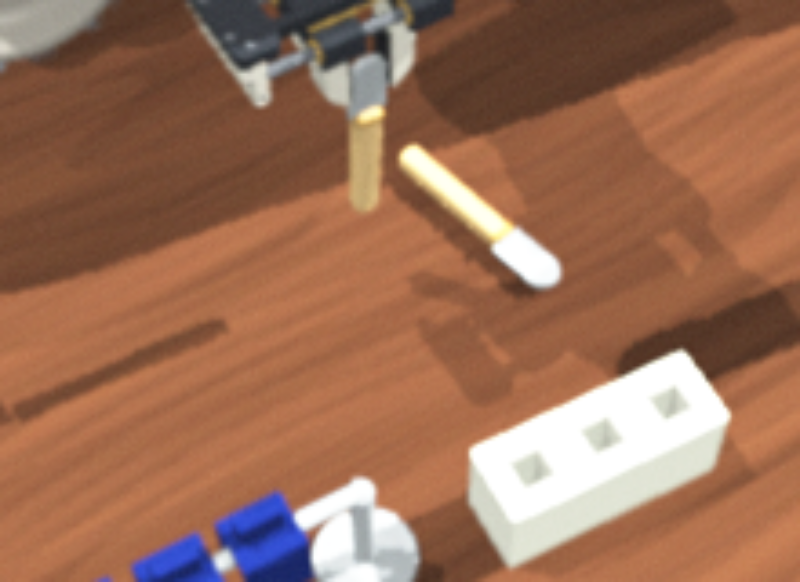

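It swung down to hang below the fingers, with the butt near (235, 318) in the wrist view. I'll measure its tilt.

```bash
cat > hang.py <<'E'
from h import *
p,d,W=cloud("wrist"); s=robot.observe(); tp=s["tool_pos"]; yaw=s["tool_rot"][2]
c,si=np.cos(yaw),np.sin(yaw)
D=W-tp; lx=D[...,0]*c+D[...,1]*si; ly=D[...,0]*si-D[...,1]*c; z=W[...,2]
m=(abs(ly)<0.03)&(z>tp[2]-0.12)&(z<tp[2]+0.02)&(lx>-.12)&(lx<0.12)
for a in np.arange(tp[2]-0.12,tp[2]+0.03,0.012):
    k=m&(z>=a)&(z<a+0.012)
    if k.sum()>15: print("dz %.0f n %d front lx %.1f..%.1f  ly %.1f..%.1f"%((a+.006-tp[2])*1000,k.sum(),*(np.percentile(lx[k],[10,90])*1000),*(np.percentile(ly[k],[3,97])*1000)))
print(tp,s["opening"])
E
python3 hang.py
```

```text
dz -90 n 60 front lx 0.2..1.6  ly -6.7..7.2
dz -78 n 73 front lx 1.0..2.6  ly -7.0..7.5
dz -66 n 91 front lx 2.2..3.8  ly -6.9..7.4
dz -54 n 99 front lx 3.6..5.0  ly -7.1..7.5
dz -42 n 121 front lx 4.8..6.1  ly -6.7..7.6
dz -30 n 134 front lx 5.8..7.4  ly -7.0..7.5
dz -18 n 149 front lx 7.1..8.5  ly -7.0..7.6
dz -6 n 189 front lx 8.3..9.6  ly -6.8..7.4
dz 6 n 398 front lx 7.5..11.0  ly -7.5..8.1
dz 18 n 501 front lx 5.5..8.7  ly -11.2..11.7
[0.44335762 0.09569384 0.17948173] 0.025672283120413003
```

Tilt is 5.5° (butt back by about 8 mm), which is usable. I'll carry it slowly to above well 0.

```bash
python3 go.py 669 77 192 -5.2
```

```text
t 26.40 pos [443.4  95.7 179.5] rot [ 1.7999e+02  1.2000e-01 -2.1900e+00] open 25.7 F [ 0.1 -0.3  0.8] q [ 0.04  0.23  1.73 -0.    1.19  1.65]
tx 0.2262 ty 0.0100 tz -0.0125 yaw 0.052
```

>>> apply_moves --plan '[{"tx": 0.015,"ty": 0,"tz": -0.012,"yaw": 0.01,"grip": -1},{"tx": 0.045,"ty": 0.002,"tz": -0.012,"yaw": 0.02,"grip": -1},{"tx": 0.08,"ty": 0.004,"tz": -0.012,"yaw": 0.03,"grip": -1},{"tx": 0.12,"ty": 0.006,"tz": -0.012,"yaw": 0.04,"grip": -1},{"tx": 0.155,"ty": 0.008,"tz": -0.012,"yaw": 0.052,"grip": -1},{"tx": 0.185,"ty": 0.01,"tz": -0.012,"yaw": 0.052,"grip": -1},{"tx": 0.21,"ty": 0.01,"tz": -0.012,"yaw": 0.052,"grip": -1},{"tx": 0.226,"ty": 0.01,"tz": -0.012,"yaw": 0.052,"grip": -1}]'

```text
time: 27.4
tool_pos: [0.6697, 0.0769, 0.19]
tool_rot: [3.141, 0.004, -0.091]
contact_force: [-0.1, -0.5, 0.2]
opening: 0.0258
```

>>> apply_moves --plan '[{"tx": 0,"ty": 0,"tz": 0,"yaw": 0,"grip": -1},{"tx": 0,"ty": 0,"tz": 0,"yaw": 0,"grip": -1}]'

```text
time: 27.65
tool_pos: [0.6685, 0.0772, 0.1916]
tool_rot: [3.141, 0.002, -0.09]
contact_force: [0.8, -0.0, 0.1]
opening: 0.0257
```

```bash
python3 hang.py; python3 look.py wrist w20;python3 look.py scene s20 180 320 280 460; python3 go.py
```

```text
dz -90 n 64 front lx -0.6..0.6  ly -6.6..7.2
dz -78 n 84 front lx 0.5..1.9  ly -7.2..7.5
dz -66 n 85 front lx 1.8..3.1  ly -6.6..7.5
dz -54 n 107 front lx 2.6..4.3  ly -7.0..7.5
dz -42 n 114 front lx 3.9..5.5  ly -7.1..7.7
dz -30 n 133 front lx 5.3..6.7  ly -6.8..7.5
dz -18 n 157 front lx 6.4..8.0  ly -7.0..7.7
dz -6 n 181 front lx 7.8..9.2  ly -6.6..7.3
dz 6 n 585 front lx 5.3..10.4  ly -7.5..8.2
dz 18 n 341 front lx 5.0..5.9  ly -11.3..12.1
[0.66853609 0.07724826 0.19213199] 0.02617750510106949
t 27.80 pos [668.8  77.2 192.9] rot [ 1.7999e+02  1.0000e-02 -5.1600e+00] open 26.0 F [-0.3 -0.3  0. ] q [ 0.    0.63  1.06 -0.    1.46  1.66]
```

View pics/w20.png

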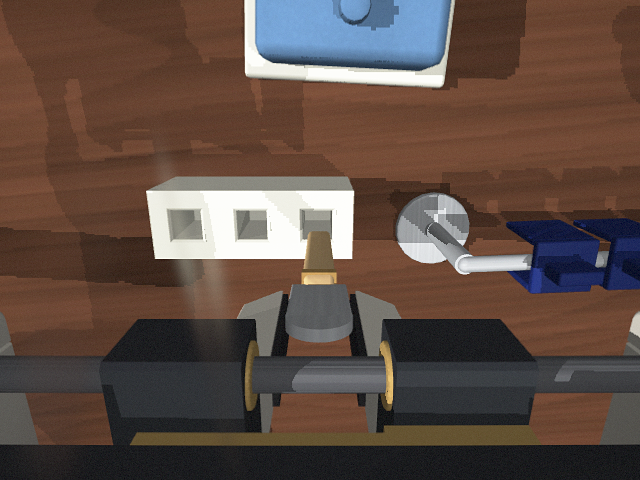

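View pics/s20.png

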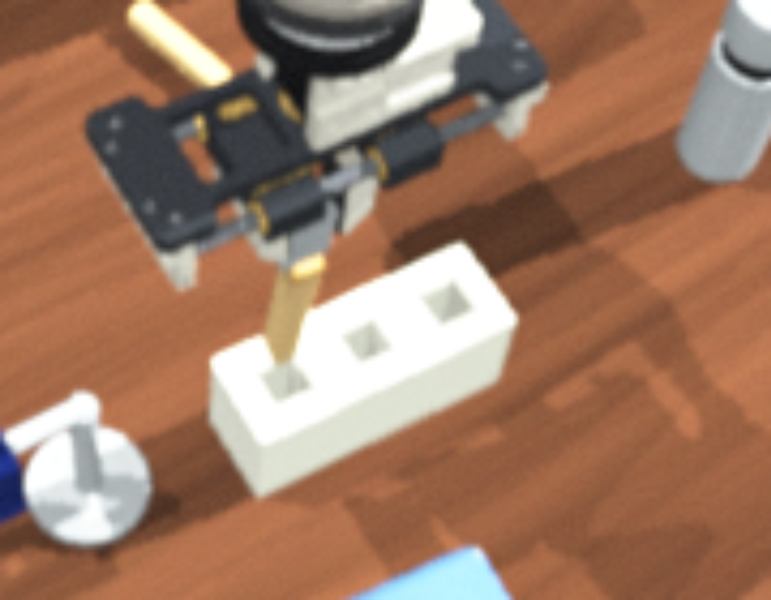

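```bash
cat > hold.py <<'E'
from h import *
p,d,W=cloud("wrist"); s=robot.observe(); tp=s["tool_pos"]; yaw=s["tool_rot"][2]
m=((W[...,2]>0.066)&(W[...,2]<0.076)&(W[...,0]>0.58)&(W[...,0]<0.75)&(W[...,1]>0.03)&(W[...,1]<0.23)).astype(np.uint8)
n,lab,st,ce=cv2.connectedComponentsWithStats(m); i=1+np.argmax(st[1:,4]); Q=W[lab==i]
(cx,cy),(w,h),a=cv2.minAreaRect((Q[:,:2]*1000).astype(np.float32))
if w<h:w,h,a=h,w,a+90
u=np.array([np.cos(np.radians(a)),np.sin(np.radians(a))]); u*=np.sign(u[1])
print("holder %.1f %.1f %.1fx%.1f yaw %.1f z %.1f"%(cx,cy,w,h,a-90,np.median(Q[:,2])*1000))
for k in (-52,0,52):
    P=np.array([cx,cy])+k*u; D=P-tp[:2]*1000; c,si=np.cos(yaw),np.sin(yaw)
    print(k,P.round(1),"tool lx %.1f ly %.1f"%(D[0]*c+D[1]*si,D[0]*si-D[1]*c))
E
python3 hold.py
```

```text
holder 669.5 130.8 161.1x56.6 yaw -5.2 z 69.5
-52 [664.8  79.1] tool lx -4.3 ly -1.4
0 [669.5 130.8] tool lx -4.3 ly -53.4
52 [674.2 182.6] tool lx -4.3 ly -105.4
```

>>> apply_moves --plan '[{"tx": 0.0045,"ty": -0.0015,"tz": 0,"yaw": 0,"grip": -1},{"tx": 0.0045,"ty": -0.0015,"tz": 0.01,"yaw": 0,"grip": -1},{"tx": 0.0045,"ty": -0.0015,"tz": 0.02,"yaw": 0,"grip": -1},{"tx": 0.0045,"ty": -0.0015,"tz": 0.03,"yaw": 0,"grip": -1},{"tx": 0.004,"ty": -0.0015,"tz": 0.036,"yaw": 0,"grip": -1},{"tx": 0.004,"ty": -0.0015,"tz": 0.042,"yaw": 0,"grip": -1},{"tx": 0.004,"ty": -0.0015,"tz": 0.042,"yaw": 0,"grip": -1}]'

```text
time: 28.72
tool_pos: [0.6733, 0.0783, 0.1503]
tool_rot: [3.141, 0.001, -0.09]
contact_force: [-0.5, 0.6, -0.1]
opening: 0.0258
```

```bash
python3 go.py; python3 hang.py;  python3 look.py wrist w21;python3 look.py scene s21 180 320 280 460
```

```text
t 28.73 pos [673.3  78.3 150.3] rot [ 1.7999e+02  5.0000e-02 -5.1700e+00] open 25.8 F [-0.5  0.6 -0.1] q [ 0.    0.66  1.11 -0.    1.37  1.66]
dz -114 n 450 front lx -7.8..113.5  ly -28.1..27.0
dz -102 n 751 front lx 18.8..114.3  ly -28.1..27.6
dz -90 n 1510 front lx 18.8..119.2  ly -27.6..28.0
dz -78 n 4640 front lx -28.5..16.1  ly -28.7..27.1
dz -66 n 87 front lx 1.7..3.0  ly -6.9..7.4
dz -54 n 103 front lx 2.7..4.3  ly -7.0..7.4
dz -42 n 116 front lx 3.9..5.4  ly -7.1..7.6
dz -30 n 136 front lx 5.3..6.6  ly -6.9..7.5
dz -18 n 158 front lx 6.3..7.7  ly -7.1..7.6
dz -6 n 182 front lx 7.5..9.0  ly -6.7..7.3
dz 6 n 563 front lx 5.1..10.2  ly -7.6..8.1
dz 18 n 364 front lx 4.8..6.0  ly -11.6..12.2
[0.6735399  0.07823333 0.15076162] 0.025685392140478706
```

View pics/w21.png

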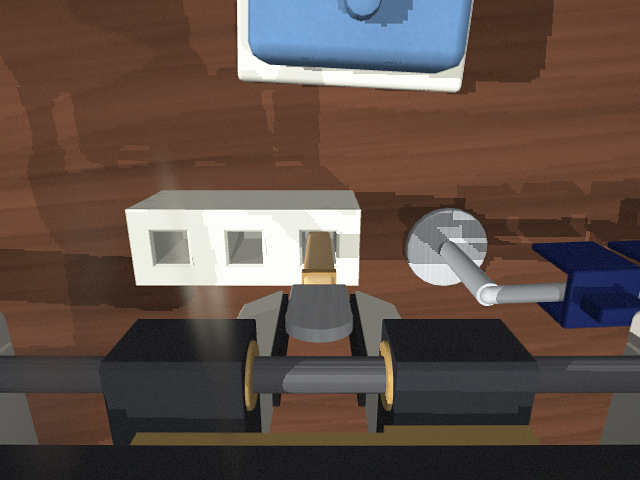

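View pics/s21.png

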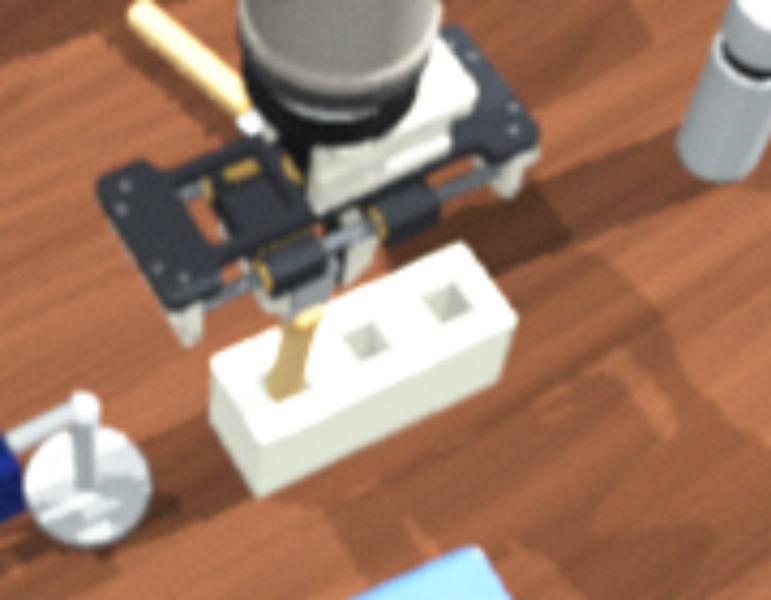

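The butt is in the well with no contact force. Continuing down, then releasing.

>>> apply_moves --plan '[{"tx": -0.0005,"ty": 0,"tz": 0.01,"yaw": 0,"grip": -1},{"tx": -0.001,"ty": 0,"tz": 0.02,"yaw": 0,"grip": -1},{"tx": -0.0015,"ty": 0,"tz": 0.03,"yaw": 0,"grip": -1},{"tx": -0.0025,"ty": 0,"tz": 0.04,"yaw": 0,"grip": -1},{"tx": -0.0025,"ty": 0,"tz": 0.04,"yaw": 0,"grip": -1}]'

```text
time: 29.5
tool_pos: [0.6703, 0.0785, 0.1095]
tool_rot: [3.141, 0.002, -0.09]
contact_force: [-0.3, -0.3, -0.8]
opening: 0.0259
```

```bash
python3 go.py; python3 hang.py | tail -9;  python3 look.py wrist w22
```

```text
t 29.50 pos [670.3  78.5 109.5] rot [ 1.7998e+02  1.3000e-01 -5.1700e+00] open 25.9 F [-0.3 -0.3 -0.8] q [ 0.    0.69  1.18 -0.    1.28  1.66]
dz -66 n 773 front lx 21.6..116.4  ly -28.0..26.9
dz -54 n 1799 front lx 21.7..119.3  ly -27.5..28.2
dz -42 n 5579 front lx -16.3..20.4  ly -28.8..27.1
dz -30 n 137 front lx 4.7..6.3  ly -6.9..7.6
dz -18 n 159 front lx 6.0..7.5  ly -7.1..7.7
dz -6 n 183 front lx 7.4..8.7  ly -6.7..7.3
dz 6 n 602 front lx 4.7..9.9  ly -7.6..8.2
dz 18 n 330 front lx 4.5..5.4  ly -11.6..12.3
[0.6707986  0.07850425 0.1102813 ] 0.02621967443267855
```

View pics/w22.png

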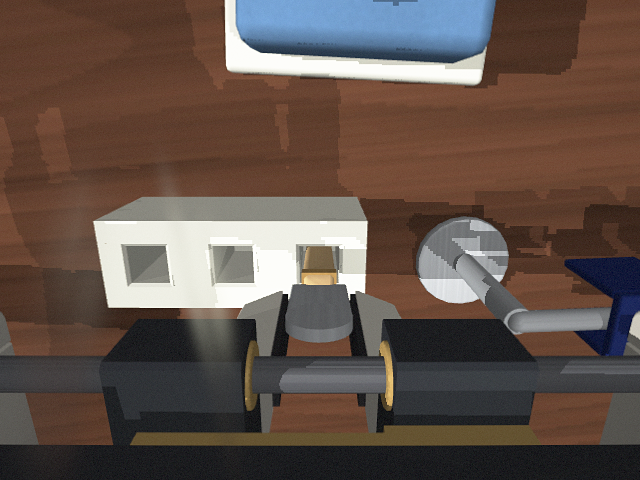

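>>> apply_moves --plan '[{"tx": 0,"ty": 0,"tz": 0.003,"yaw": 0,"grip": 0},{"tx": 0,"ty": 0,"tz": 0.003,"yaw": 0,"grip": 0},{"tx": 0,"ty": 0,"tz": 0.003,"yaw": 0,"grip": 0},{"tx": 0,"ty": 0,"tz": 0.003,"yaw": 0,"grip": 0},{"tx": 0,"ty": 0,"tz": -0.03,"yaw": 0,"grip": 0},{"tx": 0,"ty": 0,"tz": -0.07,"yaw": 0,"grip": 0},{"tx": 0,"ty": 0,"tz": -0.09,"yaw": 0,"grip": 0},{"tx": 0,"ty": 0,"tz": -0.09,"yaw": 0,"grip": 0}]'

```text
time: 30.6
tool_pos: [0.672, 0.0785, 0.2028]
tool_rot: [-3.141, -0.004, -0.09]
contact_force: [-0.2, -0.5, -0.3]
opening: 0.0456
```

```bash
python3 go.py 450 188 160 10; python3 look.py wrist w23; python3 look.py scene s23 120 320 230 480; python3 spr.py top scene
```

```text
t 30.60 pos [672.   78.5 202.8] rot [-179.98   -0.23   -5.16] open 45.6 F [-0.2 -0.5 -0.3] q [ 0.    0.63  1.03 -0.    1.48  1.66]
tx -0.2309 ty -0.0890 tz 0.0428 yaw -0.265
top px [249. 299.] n 254 rect 453.5 192.2 134.8x21.3 line mid [453.  194.3] yaw 13.5 len 134.9 zmed 16.0
scene px [320. 190.] n 159 rect 401.6 183.0 76.3x23.5 line mid [402.4 179. ] yaw 10.3 len 76.2 zmed 14.8
```

View pics/w23.png

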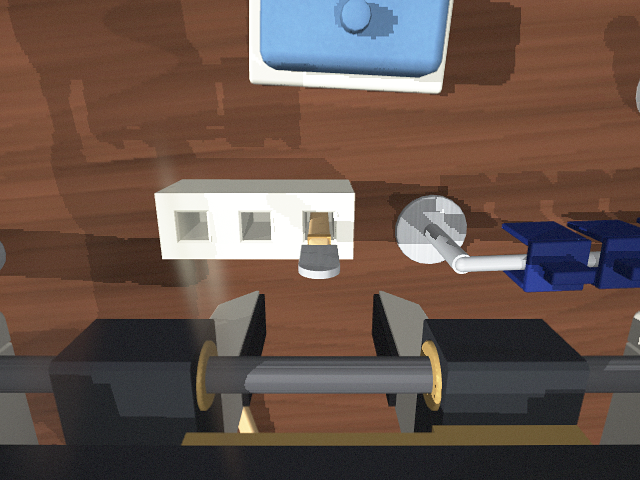

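View pics/s23.png

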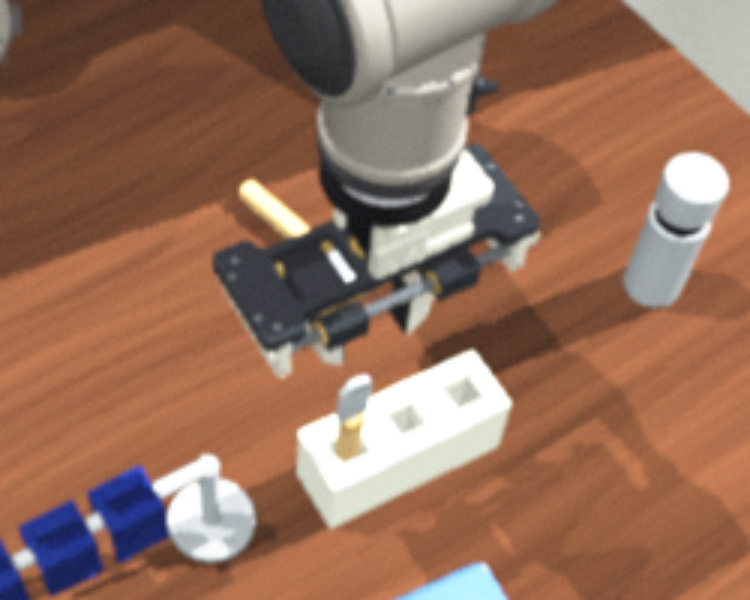

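The first spreader stands in its well, blade up. I'll go to a viewing pose behind the second one.

>>> apply_moves --plan '[{"tx": -0.05,"ty": -0.01,"tz": 0,"yaw": 0,"grip": 0},{"tx": -0.11,"ty": -0.03,"tz": 0,"yaw": -0.05,"grip": 0},{"tx": -0.17,"ty": -0.06,"tz": 0.02,"yaw": -0.15,"grip": 0},{"tx": -0.23,"ty": -0.08,"tz": 0.04,"yaw": -0.265,"grip": 0},{"tx": -0.275,"ty": -0.085,"tz": 0.045,"yaw": -0.265,"grip": 0},{"tx": -0.275,"ty": -0.085,"tz": 0.045,"yaw": -0.265,"grip": 0},{"tx": -0.275,"ty": -0.085,"tz": 0.045,"yaw": -0.265,"grip": 0}]'

```text
time: 31.68
tool_pos: [0.4054, 0.188, 0.1558]
tool_rot: [3.141, -0.001, 0.175]
contact_force: [0.5, -1.1, -0.0]
opening: 0.046
```

```bash
python3 spr.py wrist;  python3 look.py wrist w24; python3 go.py
```

```text
wrist px [326. 149.] n 4700 rect 444.1 188.8 158.9x25.5 line mid [444.1 189. ] yaw 9.6 len 158.9 zmed 13.7
t 31.77 pos [406.2 187.7 155.8] rot [ 1.7999e+02 -5.0000e-02  9.9700e+00] open 45.7 F [-0.1 -0.7 -0.9] q [ 0.26  0.24  1.79 -0.    1.12  1.66]
```

View pics/w24.png

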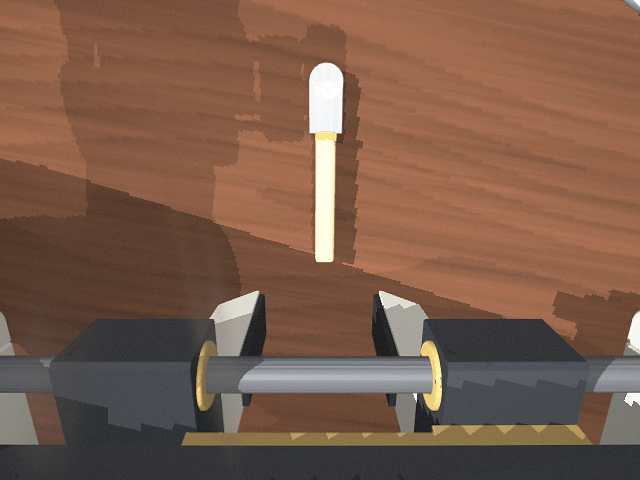

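```bash
python3 go.py 495.4 197.7 0 9.8 495.4 197.7 -30 9.8
```

```text
t 31.77 pos [406.2 187.7 155.8] rot [ 1.7999e+02 -5.0000e-02  9.9700e+00] open 45.7 F [-0.1 -0.7 -0.9] q [ 0.26  0.24  1.79 -0.    1.12  1.66]
tx 0.0896 ty 0.0056 tz 0.1558 yaw 0.003
tx 0.0896 ty 0.0056 tz 0.1858 yaw 0.003
```

>>> apply_moves --plan '[{"tx": 0.05,"ty": 0.003,"tz": 0.03,"yaw": 0,"grip": 0},{"tx": 0.0896,"ty": 0.0056,"tz": 0.08,"yaw": 0.003,"grip": 0},{"tx": 0.0896,"ty": 0.0056,"tz": 0.13,"yaw": 0.003,"grip": 0},{"tx": 0.0896,"ty": 0.0056,"tz": 0.155,"yaw": 0.003,"grip": 0},{"tx": 0.0896,"ty": 0.0056,"tz": 0.155,"yaw": 0.003,"grip": 0},{"tx": 0.0896,"ty": 0.0056,"tz": 0.155,"yaw": 0.003,"grip": 0}]' --force 5

```text
time: 32.52
tool_pos: [0.4954, 0.1979, 0.0017]
tool_rot: [-3.142, -0.002, 0.171]
contact_force: [-0.8, 0.0, -0.5]
opening: 0.0459
```

```bash
python3 go.py 495.4 197.7 -30 9.8; python3 look.py wrist w25
```

```text
t 32.52 pos [495.4 197.9   1.7] rot [-1.80e+02 -1.10e-01  9.81e+00] open 45.9 F [-0.8  0.  -0.5] q [ 0.24  0.59  1.73 -0.    0.82  1.64]
tx -0.0001 ty 0.0002 tz 0.0317 yaw 0.000
```

View pics/w25.png

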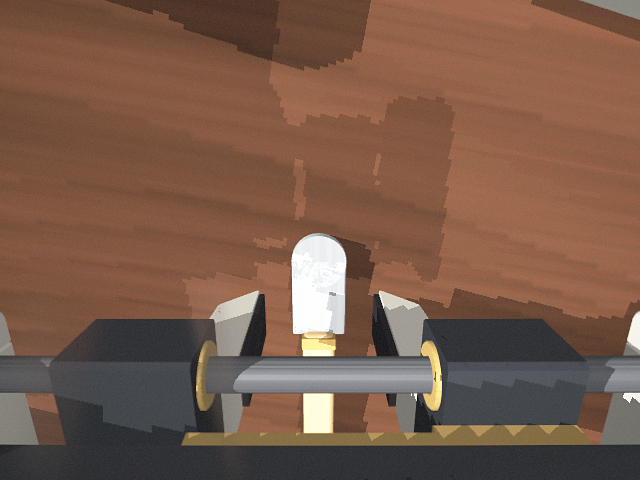

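The blade is centred at col 318. Descending and gripping.

>>> apply_moves --plan '[{"tx": 0,"ty": 0,"tz": 0.012,"yaw": 0,"grip": 0},{"tx": 0,"ty": 0,"tz": 0.024,"yaw": 0,"grip": 0},{"tx": 0,"ty": 0,"tz": 0.03,"yaw": 0,"grip": 0},{"tx": 0,"ty": 0,"tz": 0.03,"yaw": 0,"grip": -1},{"tx": 0,"ty": 0,"tz": 0.03,"yaw": 0,"grip": -1},{"tx": 0,"ty": 0,"tz": 0.03,"yaw": 0,"grip": -1},{"tx": 0,"ty": 0,"tz": 0.03,"yaw": 0,"grip": -1},{"tx": 0,"ty": 0,"tz": 0.03,"yaw": 0,"grip": -1}]' --force 5

```text
time: 33.58
tool_pos: [0.4942, 0.198, -0.029]
tool_rot: [3.142, -0.0, 0.172]
contact_force: [-0.2, 1.0, -0.4]
opening: 0.0258
```

>>> apply_moves --plan '[{"tx": 0,"ty": 0,"tz": -0.05,"yaw": 0,"grip": -1},{"tx": 0,"ty": 0,"tz": -0.1,"yaw": 0,"grip": -1},{"tx": 0,"ty": 0,"tz": -0.15,"yaw": 0,"grip": -1},{"tx": 0,"ty": 0,"tz": -0.18,"yaw": 0,"grip": -1},{"tx": 0,"ty": 0,"tz": -0.18,"yaw": 0,"grip": -1}]' --force 5

```text
time: 34.2
tool_pos: [0.4954, 0.1984, 0.1532]
tool_rot: [-3.141, -0.005, 0.172]
contact_force: [0.3, 0.1, -0.9]
opening: 0.0257
```

```bash
python3 go.py; python3 look.py wrist w26
```

```text
t 34.20 pos [495.4 198.4 153.2] rot [-179.98   -0.31    9.85] open 25.7 F [ 0.3  0.1 -0.9] q [ 0.24  0.39  1.57 -0.    1.18  1.64]
```

View pics/w26.png

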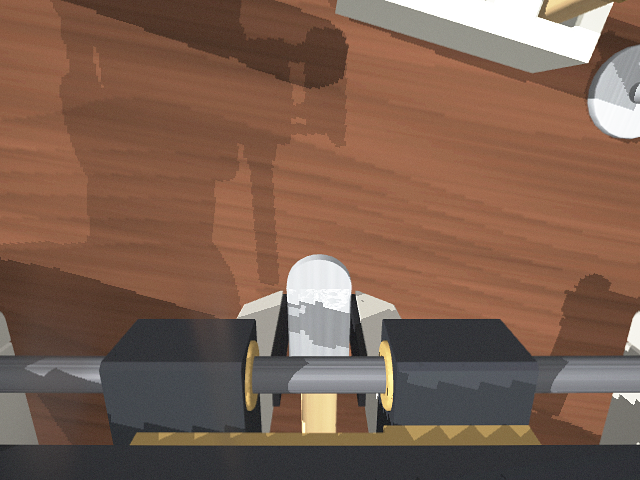

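Lifted level, as before. Now 3 N and the jerk that worked last time.

>>> apply_moves --plan '[{"tx": 0,"ty": 0,"tz": 0,"yaw": 0,"grip": -1},{"tx": 0,"ty": 0,"tz": -0.03,"yaw": 0,"grip": -1},{"tx": 0,"ty": 0,"tz": -0.03,"yaw": 0,"grip": -1},{"tx": 0,"ty": 0,"tz": 0,"yaw": 0,"grip": -1},{"tx": 0,"ty": 0,"tz": -0.05,"yaw": 0,"grip": -1},{"tx": 0,"ty": 0,"tz": -0.05,"yaw": 0,"grip": -1},{"tx": 0,"ty": 0,"tz": -0.05,"yaw": 0,"grip": -1}]' --force 3

```text
time: 35.12
tool_pos: [0.4934, 0.1978, 0.1992]
tool_rot: [3.141, 0.002, 0.172]
contact_force: [-0.2, -0.0, -1.0]
opening: 0.0262
```

```bash
python3 go.py; python3 hang.py; python3 look.py wrist w27
```

```text
t 35.12 pos [493.4 197.8 199.2] rot [1.7999e+02 1.3000e-01 9.8400e+00] open 26.2 F [-0.2 -0.  -1. ] q [ 0.24  0.35  1.49 -0.    1.3   1.64]
dz 6 n 164 front lx -3.0..-0.7  ly -7.6..8.2
dz 18 n 513 front lx -14.6..-2.5  ly -7.1..7.7
[0.49320075 0.19776829 0.19904747] 0.02577603880745811
```

View pics/w27.png

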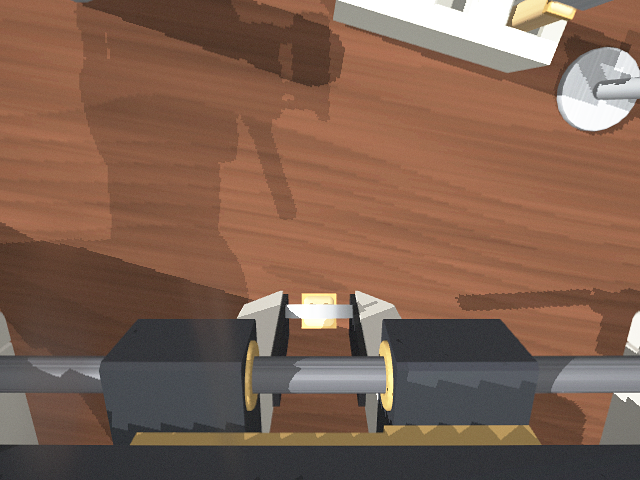

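It is partly rotated, with the handle still slanting back. Jerking again.

>>> apply_moves --plan '[{"tx": 0,"ty": 0,"tz": 0.03,"yaw": 0,"grip": -1},{"tx": 0,"ty": 0,"tz": -0.03,"yaw": 0,"grip": -1},{"tx": 0,"ty": 0,"tz": -0.03,"yaw": 0,"grip": -1},{"tx": 0,"ty": 0,"tz": 0.02,"yaw": 0,"grip": -1},{"tx": 0,"ty": 0,"tz": -0.04,"yaw": 0,"grip": -1},{"tx": 0,"ty": 0,"tz": -0.02,"yaw": 0,"grip": -1},{"tx": 0,"ty": 0,"tz": -0.02,"yaw": 0,"grip": -1}]' --force 3

```text
time: 36.1
tool_pos: [0.4928, 0.1977, 0.2188]
tool_rot: [3.141, 0.004, 0.172]
contact_force: [-0.6, -0.2, -1.0]
opening: 0.0255
```

```bash
python3 go.py; python3 hang.py; python3 look.py scene s28 120 320 230 480
```

```text
t 36.10 pos [492.8 197.7 218.8] rot [179.98   0.23   9.84] open 25.5 F [-0.6 -0.2 -1. ] q [ 0.24  0.34  1.46 -0.    1.35  1.64]
dz -90 n 44 front lx -9.1..-7.5  ly -6.5..7.1
dz -78 n 65 front lx -7.2..-5.2  ly -6.8..7.5
dz -66 n 69 front lx -5.1..-3.2  ly -6.7..7.7
dz -54 n 82 front lx -3.3..-1.3  ly -7.0..7.5
dz -42 n 93 front lx -1.1..0.8  ly -6.7..7.4
dz -30 n 107 front lx 0.9..2.8  ly -6.8..7.5
dz -18 n 125 front lx 2.9..4.8  ly -7.0..7.8
dz -6 n 141 front lx 5.1..6.9  ly -6.4..7.1
dz 6 n 576 front lx 3.5..8.4  ly -7.5..8.3
dz 18 n 259 front lx 3.6..4.8  ly -11.7..12.2
[0.49323083 0.19779168 0.21947892] 0.025960147466312054
```

View pics/s28.png

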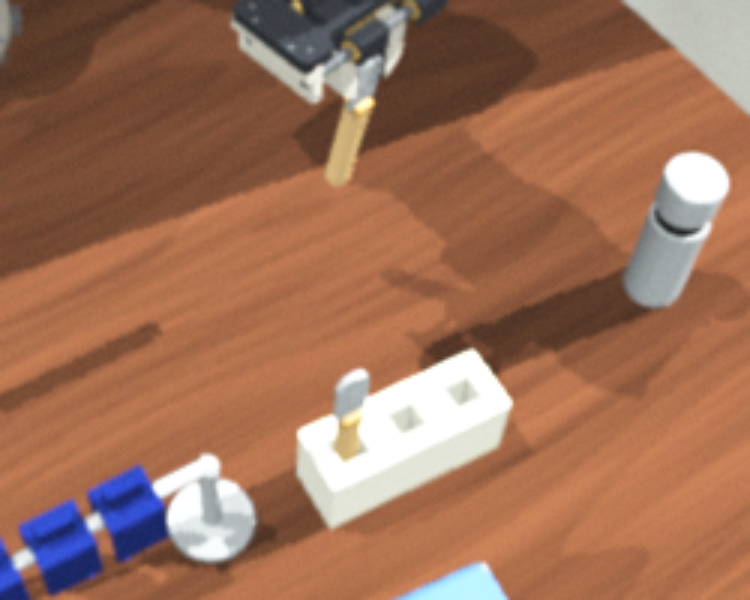

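>>> apply_moves --plan '[{"tx": 0.05,"ty": 0.005,"tz": 0,"yaw": 0,"grip": -1},{"tx": 0.11,"ty": 0.015,"tz": 0,"yaw": 0,"grip": -1},{"tx": 0.17,"ty": 0.03,"tz": 0,"yaw": 0,"grip": -1},{"tx": 0.17,"ty": 0.03,"tz": 0.03,"yaw": 0,"grip": -1},{"tx": 0.17,"ty": 0.03,"tz": -0.01,"yaw": 0,"grip": -1},{"tx": 0.17,"ty": 0.03,"tz": -0.01,"yaw": 0,"grip": -1},{"tx": 0.17,"ty": 0.03,"tz": -0.01,"yaw": 0,"grip": -1}]' --force 3

```text
time: 37.08
tool_pos: [0.6667, 0.1975, 0.2307]
tool_rot: [3.142, -0.0, 0.172]
contact_force: [0.7, -0.3, 0.2]
opening: 0.0259
```

```bash
python3 hang.py; python3 go.py 675 195 200 84.8
```

```text
dz -90 n 82 front lx 8.7..9.8  ly -6.8..7.4
dz -78 n 91 front lx 8.8..10.2  ly -7.1..7.7
dz -66 n 105 front lx 9.7..10.6  ly -7.0..7.6
dz -54 n 121 front lx 9.9..11.1  ly -7.1..7.7
dz -42 n 133 front lx 10.4..11.6  ly -7.0..7.6
dz -30 n 157 front lx 10.8..12.0  ly -6.8..7.5
dz -18 n 189 front lx 11.1..12.4  ly -7.1..7.7
dz -6 n 210 front lx 11.9..12.9  ly -6.7..7.4
dz 6 n 637 front lx 8.0..13.4  ly -7.5..8.2
dz 18 n 364 front lx 7.6..8.4  ly -11.6..12.3
[0.6664022  0.19750867 0.23023194] 0.0259379762133283
t 37.12 pos [666.4 197.5 230.2] rot [1.7999e+02 4.0000e-02 9.8500e+00] open 25.9 F [-0.4  0.  -1.4] q [ 0.18  0.66  0.9  -0.    1.59  1.58]
tx 0.0080 ty 0.0039 tz 0.0302 yaw -1.308
```

The tilt is down to 2°. Turning the hand so the jaws clear the standing spreader, and moving over well 2.

```bash
python3 go.py 674.2 181.6 200 84.8
```

```text
t 37.12 pos [666.4 197.5 230.2] rot [1.7999e+02 4.0000e-02 9.8500e+00] open 25.9 F [-0.4  0.  -1.4] q [ 0.18  0.66  0.9  -0.    1.59  1.58]
tx 0.0050 ty 0.0170 tz 0.0302 yaw -1.308
```

>>> apply_moves --plan '[{"tx": 0.002,"ty": 0.004,"tz": 0.01,"yaw": -0.16,"grip": -1},{"tx": 0.004,"ty": 0.008,"tz": 0.02,"yaw": -0.32,"grip": -1},{"tx": 0.005,"ty": 0.012,"tz": 0.025,"yaw": -0.48,"grip": -1},{"tx": 0.005,"ty": 0.017,"tz": 0.028,"yaw": -0.64,"grip": -1},{"tx": 0.005,"ty": 0.017,"tz": 0.028,"yaw": -0.8,"grip": -1},{"tx": 0.005,"ty": 0.017,"tz": 0.028,"yaw": -0.96,"grip": -1},{"tx": 0.005,"ty": 0.017,"tz": 0.028,"yaw": -1.12,"grip": -1},{"tx": 0.005,"ty": 0.017,"tz": 0.028,"yaw": -1.26,"grip": -1}]' --force 3

```text
time: 38.12
tool_pos: [0.674, 0.1816, 0.2019]
tool_rot: [-3.14, 0.001, 1.437]
contact_force: [-0.7, -0.1, -1.0]
opening: 0.026
```

>>> apply_moves --plan '[{"tx": 0,"ty": 0,"tz": 0,"yaw": -0.048,"grip": -1},{"tx": 0,"ty": 0,"tz": 0,"yaw": -0.048,"grip": -1},{"tx": 0,"ty": 0,"tz": 0,"yaw": -0.048,"grip": -1}]'

```text
time: 38.5
tool_pos: [0.6743, 0.1816, 0.2024]
tool_rot: [-3.141, 0.0, 1.479]
contact_force: [0.4, -0.3, 0.1]
opening: 0.0259
```

```bash
python3 hang.py; python3 hold.py; python3 go.py 674.2 181.6 200 84.8; python3 look.py wrist w29; python3 look.py scene s29 120 320 280 540;  python3 look.py top t29 100 300 200 460
```

```text
dz -102 n 93 front lx -96.8..7.8  ly -10.3..5.1
dz -90 n 255 front lx -97.3..8.9  ly -9.9..5.9
dz -78 n 145 front lx -90.5..9.5  ly -7.3..7.1
dz -66 n 105 front lx 9.0..10.0  ly -7.0..6.8
dz -54 n 119 front lx 9.1..10.4  ly -7.5..7.3
dz -42 n 190 front lx -100.5..10.9  ly -7.1..6.9
dz -30 n 240 front lx -104.3..11.3  ly -7.1..7.0
dz -18 n 188 front lx 10.6..11.7  ly -7.4..7.3
dz -6 n 214 front lx 11.1..12.2  ly -7.0..7.0
dz 6 n 664 front lx 7.1..12.7  ly -7.9..7.9
dz 18 n 347 front lx 6.9..7.6  ly -12.0..12.1
[0.67433233 0.18161289 0.20250302] 0.026035001996469607
holder 671.9 160.4 100.1x56.1 yaw -5.3 z 69.4
-52 [667.1 108.6] tool lx -73.3 ly -0.6
0 [671.9 160.4] tool lx -21.3 ly -0.5
52 [676.7 212.2] tool lx 30.7 ly -0.5
t 38.60 pos [674.4 181.6 202.6] rot [-1.7999e+02  1.0000e-02  8.4750e+01] open 25.8 F [ 0.9 -0.9 -1.3] q [ 0.15  0.68  0.94 -0.    1.53  0.25]
tx 0.0000 ty -0.0002 tz 0.0026 yaw -0.001
```

View pics/w29.png

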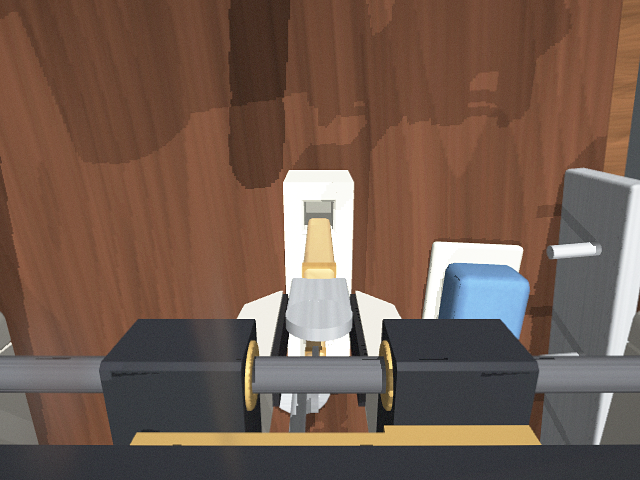

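View pics/s29.png

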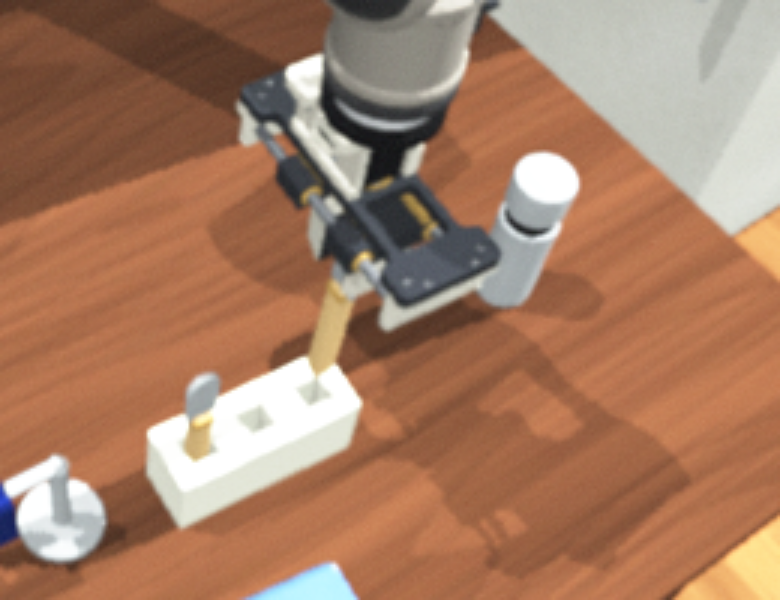

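The butt is centred over well 2 to within about 1 mm. Descending.

>>> apply_moves --plan '[{"tx": 0.0005,"ty": -0.0005,"tz": 0.015,"yaw": 0,"grip": -1},{"tx": 0.0005,"ty": -0.0005,"tz": 0.03,"yaw": 0,"grip": -1},{"tx": 0.0005,"ty": -0.0005,"tz": 0.038,"yaw": 0,"grip": -1},{"tx": 0.0005,"ty": -0.0005,"tz": 0.046,"yaw": 0,"grip": -1},{"tx": 0.0005,"ty": -0.0005,"tz": 0.054,"yaw": 0,"grip": -1},{"tx": 0.0005,"ty": -0.0005,"tz": 0.054,"yaw": 0,"grip": -1}]'

```text
time: 39.5
tool_pos: [0.6737, 0.1821, 0.148]
tool_rot: [-3.14, 0.0, 1.48]
contact_force: [0.1, 0.1, -0.8]
opening: 0.0255
```

```bash
python3 go.py;python3 hang.py; python3 look.py wrist w30
```

```text
t 39.50 pos [673.7 182.1 148. ] rot [-1.7993e+02  2.0000e-02  8.4790e+01] open 25.5 F [ 0.1  0.1 -0.8] q [ 0.15  0.7   1.04 -0.    1.4   0.25]
dz -114 n 290 front lx -115.7..28.1  ly -25.9..25.8
dz -102 n 304 front lx -10.7..28.1  ly -25.9..25.7
dz -90 n 486 front lx -95.7..28.1  ly -24.4..25.2
dz -78 n 6152 front lx -84.6..24.1  ly -26.7..26.6
dz -66 n 105 front lx 8.9..10.0  ly -7.2..6.9
dz -54 n 119 front lx 9.3..10.3  ly -7.8..6.9
dz -42 n 168 front lx -95.8..10.9  ly -8.2..7.0
dz -30 n 637 front lx -108.5..11.0  ly -9.8..5.9
dz -18 n 289 front lx -91.3..11.6  ly -7.0..6.8
dz -6 n 328 front lx -91.3..12.1  ly -7.1..6.5
dz 6 n 704 front lx 6.9..12.6  ly -8.5..8.1
dz 18 n 359 front lx 6.9..7.5  ly -12.2..11.8
[0.67399508 0.1821207  0.1486554 ] 0.025779761847196884
```

View pics/w30.png

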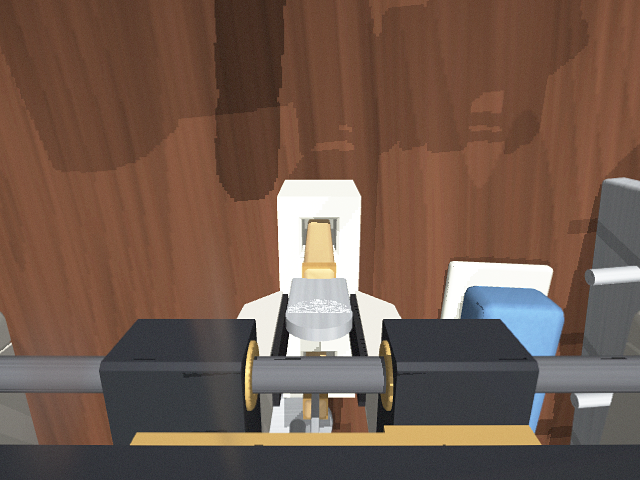

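The butt has entered the well and tilt and force are unchanged. Lowering the rest of the way, then releasing and rising.

>>> apply_moves --plan '[{"tx": -0.0003,"ty": 0,"tz": 0.01,"yaw": 0,"grip": -1},{"tx": -0.0006,"ty": 0,"tz": 0.02,"yaw": 0,"grip": -1},{"tx": -0.001,"ty": 0,"tz": 0.03,"yaw": 0,"grip": -1},{"tx": -0.001,"ty": 0,"tz": 0.038,"yaw": 0,"grip": -1},{"tx": -0.001,"ty": 0,"tz": 0.038,"yaw": 0,"grip": -1}]'

```text
time: 40.22
tool_pos: [0.6734, 0.181, 0.1097]
tool_rot: [-3.14, 0.001, 1.48]
contact_force: [-0.8, 0.7, 0.0]
opening: 0.026
```

>>> apply_moves --plan '[{"tx": 0,"ty": 0,"tz": 0.003,"yaw": 0,"grip": 0},{"tx": 0,"ty": 0,"tz": 0.003,"yaw": 0,"grip": 0},{"tx": 0,"ty": 0,"tz": 0.003,"yaw": 0,"grip": 0},{"tx": 0,"ty": 0,"tz": 0.003,"yaw": 0,"grip": 0},{"tx": 0,"ty": 0,"tz": -0.03,"yaw": 0,"grip": 0},{"tx": 0,"ty": 0,"tz": -0.07,"yaw": 0,"grip": 0},{"tx": 0,"ty": 0,"tz": -0.1,"yaw": 0,"grip": 0},{"tx": 0,"ty": 0,"tz": -0.11,"yaw": 0,"grip": 0}]'

```text
time: 41.22
tool_pos: [0.6748, 0.1813, 0.2233]
tool_rot: [3.138, -0.001, 1.48]
contact_force: [0.1, 0.3, -0.3]
opening: 0.046
```

```bash
python3 go.py 420 0 250 84.8;python3 look.py wrist w31; python3 look.py scene s31
```

```text
t 41.23 pos [674.8 181.3 223.3] rot [ 1.7977e+02 -5.0000e-02  8.4790e+01] open 46.0 F [ 0.1  0.3 -0.3] q [ 0.15  0.67  0.9  -0.    1.57  0.24]
tx -0.2037 ty -0.2372 tz -0.0267 yaw -0.000
```

View pics/w31.png

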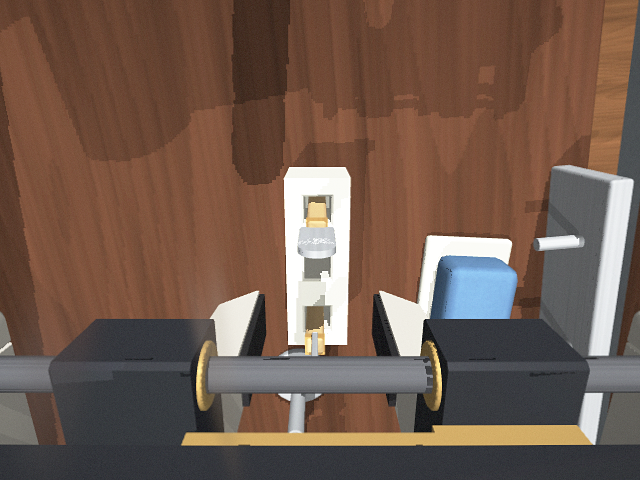

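View pics/s31.png

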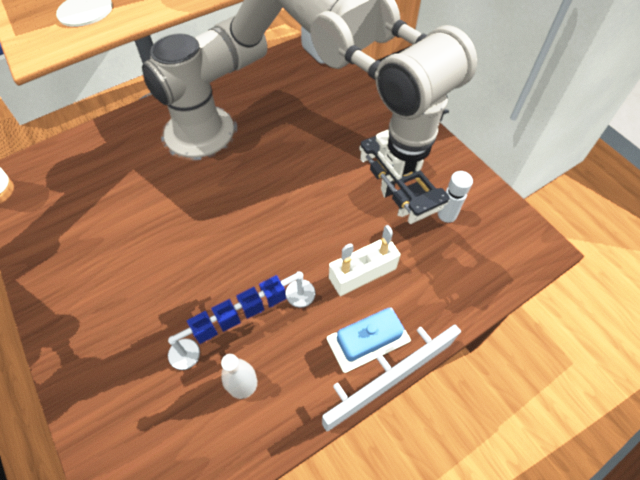

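Both spreaders stand in wells. I'll back away to the clear area for a last check.

>>> apply_moves --plan '[{"tx": 0,"ty": -0.05,"tz": -0.02,"yaw": 0,"grip": 0},{"tx": -0.01,"ty": -0.11,"tz": -0.025,"yaw": 0,"grip": 0},{"tx": -0.04,"ty": -0.16,"tz": -0.025,"yaw": 0,"grip": 0},{"tx": -0.08,"ty": -0.2,"tz": -0.025,"yaw": 0,"grip": 0},{"tx": -0.1,"ty": -0.23,"tz": -0.025,"yaw": 0,"grip": 0},{"tx": -0.1,"ty": -0.23,"tz": -0.025,"yaw": 0,"grip": 0},{"tx": -0.1,"ty": -0.23,"tz": -0.025,"yaw": 0,"grip": 0},{"tx": -0.1,"ty": -0.23,"tz": -0.025,"yaw": 0,"grip": 0}]'

```text
time: 42.32
tool_pos: [0.4364, 0.1028, 0.2451]
tool_rot: [-3.141, 0.0, 1.48]
contact_force: [0.3, -0.4, -0.5]
opening: 0.0456
```

```bash
python3 go.py; python3 look.py top t32; python3 clips.py top scene
python3 - <<'E'
from h import *
p,d,W=cloud("scene")
# things in well regions
u=np.array([np.cos(np.radians(84.8)),np.sin(np.radians(84.8))]); C=np.array([.669,.130])
for k in (-.052,.052):
    P=C+k*u; m=(np.hypot(W[...,0]-P[0],W[...,1]-P[1])<0.024)&(W[...,2]>0.075)
    Q=W[m]; 
    for a in (0.08,0.1,0.12,0.14,0.155):
        q=Q[(Q[:,2]>a)&(Q[:,2]<a+.015)]; print(k,a,len(q),q[:,:2].mean(0).round(4) if len(q) else "")
    print("top z",np.percentile(Q[:,2],99.))
p,d,W=cloud("top")
for l in ["spreader1","butter_dish","cruet","grinder"]:
    for o in robot.outline_of(l,"top"):
        Q=W[o["region"]]; Q=Q[np.isfinite(Q[:,0])]; zm=np.percentile(Q[:,2],98); t=Q[Q[:,2]>zm-.012]
        r=cv2.minAreaRect((t[:,:2]*1000).astype(np.float32)); print(l,"%.2f"%o["confidence"],o["pixel"],"z %.3f"%zm,r)
E
```

```text
t 42.33 pos [436.4 102.8 245.1] rot [-1.7995e+02  1.0000e-02  8.4810e+01] open 45.6 F [ 0.3 -0.4 -0.5] q [ 0.06  0.16  1.62 -0.    1.36  0.15]
top px [398. 212.] ztop 135.4 tab 628.4 -95.6  30x10  clipyaw -0.0
top px [427. 214.] ztop 135.2 tab 627.2 -150.6  30x10  clipyaw -3.6
top px [458. 217.] ztop 135.3 tab 622.7 -207.6  29x10  clipyaw -3.0
top px [486. 219.] ztop 135.1 tab 620.4 -262.4  27x10  clipyaw 0.1
scene px [273. 290.] ztop 132.6 tab 628.5 -96.2  30x11  clipyaw -1.9
scene px [250. 302.] ztop 133.0 tab 626.6 -151.0  29x11  clipyaw -5.9
scene px [226. 314.] ztop 132.8 tab 621.5 -208.1  28x13  clipyaw -4.1
scene px [202. 327.] ztop 133.0 tab 619.4 -263.9  30x12  clipyaw -1.8
-0.052 0.08 28 [0.6665 0.0745]
-0.052 0.1 28 [0.6668 0.0758]
-0.052 0.12 39 [0.6635 0.0764]
-0.052 0.14 38 [0.6631 0.0772]
-0.052 0.155 46 [0.662 0.076]
top z 0.168316555989394
0.052 0.08 34 [0.6719 0.1835]
0.052 0.1 36 [0.6693 0.1858]
0.052 0.12 43 [0.6674 0.1914]
0.052 0.14 40 [0.6675 0.1945]
0.052 0.155 42 [0.6666 0.1972]
top z 0.16734621132695623
spreader1 0.81 [188.6, 246.8] z 0.171 ((663.93316650390
[... 206 characters left out ...]
2.64476013183594)
butter_dish 0.64 [129.2, 329.2] z 0.077 ((814.0990600585938, 38.15420150756836), (130.8284149169922, 56.69863510131836), 84.06045532226562)
cruet 0.91 [157.2, 470.2] z 0.164 ((744.3532104492188, -248.33444213867188), (27.333393096923828, 27.276315689086914), 1.11618173122406)
cruet 0.35 [194.3, 281.6] z 0.076 ((669.1753540039062, 129.6266326904297), (160.09719848632812, 56.97245788574219), 84.73217010498047)
grinder 0.96 [195.7, 129.7] z 0.156 ((651.673095703125, 424.9964599609375), (50.09442901611328, 50.07819747924805), 64.68209075927734)
grinder 0.54 [156.0, 470.8] z 0.164 ((745.7877807617188, -249.1388702392578), (29.28249168395996, 28.16243553161621), 16.8032283782959)
```

View pics/t32.png

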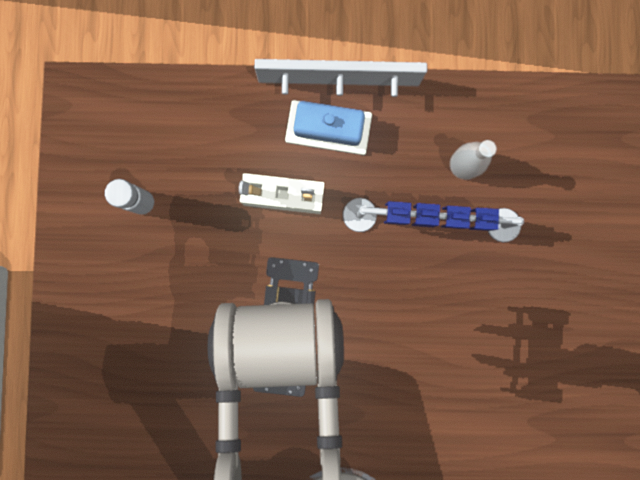

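The top view shows four clips astride the bar and two spreaders in the outer wells, tops at 168 mm, which means fully down. The dish, cruet and grinder are within about 3 mm of where they started, and nothing else is on the shelf. Handing in.

```bash
python3 -c "
from cell import robot
print(robot.hand_in()); print(robot.observe()['time'])"
```

```text
the job is handed in; nothing more can be done
None
the job is handed in; nothing more can be done
```

I hung all four clips on the rail and stood both spreaders in the outer wells of the holder, then handed the job in at about 42.5 s. No verdict is given. No third spreader showed in any view.

**Last checks before hand-in:**
- **Clips:** all four sit astride the bar, tab tops at 132–135 mm, about 84 and 28 mm to either side of the middle. They are within about 4 mm across the bar and 3° of its direction.
- **Spreaders:** blade tops are at 167–168 mm, so both handles are fully down. The second one leans about 10° in its well, inside the 0.5 rad (29°) limit.
- **Other things:** the butter dish, cruet and grinder are within about 3 mm of their starting positions by camera.
- **Robot:** the gripper was empty and well clear, and the force reading was at noise level.

**What disagreed or failed along the way:**
- **Fingertips:** they end about 33 mm short of the reported TCP. That made the first two clip grasps close on air; I corrected for it afterwards.
- **Refused call:** one move was refused because some keys were missing.
- **Spreader lift:** neither spreader pivoted when lifted at 5 N. Dropping to 3 N and jerking the arm swung them upright.

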